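Make up the parts kits for two power supply repairs

ROBOT

A 6-joint arm with a two-finger parallel gripper is mounted at the origin on a cart in front of the work surface, level with it; the furniture and walls round the work are solid. World frame = base frame: x ahead of the robot, y to its left, z up, the work surface at z = 0. Lengths are in mm, angles in rad, forces in N, time in s.
With the tool pointing down it reaches from about 275 to 750 mm from the base axis. Payload 10.2 kg.
Tool frame: the origin (TCP) lies midway between the tips of the shut fingers; the grasp point (between the pads) lies 19 mm behind it; z points along the fingers, y is the line along which they close (so a half turn about z gives the same grasp; the last joint's range is limited). The gripper opens to 88 mm and grips with 3 to 60 N. Pads are 18 mm wide; open, the fingers measure 123 mm over their backs; the gripper's body (75 mm by 187 mm) begins 45 mm behind the grasp point.
Start: joints at [-1.542, 0.313, 1.498, -0, 1.331, -0.223], TCP at [130.789, -508.454, 238.72] pointing down, gripper open.
Joint ranges: [-2.94, 2.94], [-0.97, 2.17], [0.19, 2.56], [-1.23, 4.37], [0.02, 3.11], [-2.88, 2.88]. Speed limits (rad/s): [2.39, 2.39, 3.01, 3.14, 3.14, 3.14].

INTERFACE

Orientations are given as a unit quaternion [x, y, z, w].
In Python, from station import ctrl, optics gives the robot as it stands.
- The arm moves only by the shell command python3 -m crank 'ROWS' [FORCE]. ROWS is JSON, a list that holds one entry, the list of rows, each a list of 7 numbers: the shift along the tool's x, y, z in units of 40 mm (1.0 is 40 mm), then the turn, a rotation vector about the tool's x, y, z in units of 8 degrees (1.0 is 8 degrees), then the finger opening in mm, from 0 to 88.1. A call has exactly 5 rows; each row shifts and turns the commanded pose from where the row before left it, along the tool's axes as they then stand; what a row does not reach is not made up. A row lasts 1/8 s, in which the tool goes at most 62.5 mm and 10.7 degrees, less where a joint would pass 70% of its speed; a pose out of reach is approached as far as the arm can. A call is refused whole if a number of a shift passes 1 or a number of a turn 1, either way. A call with a gripper value outside its range is refused whole. The fingers move at their own pace and stop on an object; FORCE is the grip in N (left out, the last holds). Time passes only in rows, so rows that do not move let the fingers close, or fill a call up. It gives the time, the measured TCP pose, the force, the opening and the grip force at its end, in the units of the state.
- ctrl.read_state(): the state, without advancing time (a new reading comes with each control period).
- optics.snapshot(name): name is "scene" or "top" or "wrist"; returns a dict with "color" (400x640x3 uint8, red, green, blue), "vertical_fov" (degrees; the focal length in pixels is half the picture's height over the tangent of half this angle, whatever the lens; pixels are square), "cx", "cy" (the principal point, pixels), "pose" (4x4, takes a point from camera to world coordinates); the wrist camera has in their place "mount" (4x4, takes a point from camera to tool coordinates, whose origin is the TCP and whose axes are the flange's). Camera axes: x right, y down, z forward; pixel columns grow to the right and rows downward; lengths in mm; the calibration is good to about 2 mm. A picture is of the moment at which its call begins: read the wrist's pose just before it. There is no depth.
- ctrl.job_done(): hands the job in; it is judged then, once.
The state is a dict: "t": time; "joints": joint angles; "joint_vel": joint speeds; "joint_torque": joint torques, N m; "position": TCP position; "eef_rot": TCP orientation; "force": force on the tool from outside, world axes, zero at the start; "moment": the same for the moment, N m; "grip_width": finger opening in mm; "grasp_force": force on a finger pad.
Only numpy, scipy, OpenCV 4.12 (cv2) and the standard library are available. Lean on these libraries where they do the work, as an engineer would, in place of code of your own. Each camera call takes 0.05 s, during which the arm holds its last target. There are 200 camera calls.

TASK

Make up two repair kits from the parts on the bench. In the yellow tray lay the fan flat in the long pocket with its lead running along the pocket, set the heatsink fins up, squarely on the middle of the fan, and stand the big dark blue capacitor in the nearly square pocket. In the blue tray stand the transformer in the nearly square pocket and lay the fuse box flat, lid up, in the long pocket; leave the yellow film capacitor and the white terminal strip where they lie.

Things in the scene. Friction and masses are not known exactly. Their poses are not given: they have to be found in the camera images.
- fan_frame (a point): Loose black 60 mm equipment fan with a white hub, lying flat, 60 x 60 mm frame, 22 mm high, flat solid top, 70 g, with a thin red lead that leaves the frame at its -y side and lies 40 mm along -y. This point is the centre of the underside of the square frame; z up, x and y along the sides of the frame. Lies with y within about 0.2 rad of the bench's y. Grip it across the frame, 60 mm.
- heatsink: Loose black finned aluminium heatsink, 40 mm (x) by 60 mm (y) by 27 mm high, 90 g, base plate 4 mm, fins up and running along y. Origin: centre of its underside. Grip it across the outer fins, 40 mm, along x.
- bulk_capacitor: Loose large electrolytic capacitor, upright dark blue can with a pale top, 35 mm in diameter and 51 mm high, 60 g. Origin: centre of its underside. Grip it round the can.
- transformer_core (a point): Loose mains transformer, grey steel core, white top, yellow sides, thin coloured leads, 280 g. Core 34 (x) x 31 (y) x 44 mm high; the coil stands out to 52 mm in y, centred, 8 to 36 mm up. Leads reach 81 mm to the +x side of this point, no obstacle. Point: centre of the core's underside, z up; x starts toward the robot (0.25 rad). Grip the core along x. Leads may overhang the tray.
- fuse_box: Loose flat pale blue fuse box with a hinged lid that stays shut, 59 mm (x) by 90 mm (y) by 21 mm high, 50 g. Origin: within 3 mm of the centre of its underside; lies with y within about 0.2 rad of the bench's y. Grip it across the 59 mm, along x.
- tray_yellow: Fixed yellow kitting tray, 118 (x) x 149 (y) x 13 mm, walls, ribs and floor 3 mm, pockets 10 mm deep. Origin: centre of underside; x away from the robot, y left (0.15 rad). Pockets (own frame): long 112 (x) x 78 (y), centre (0, 32.5) mm; nearly square 68 x 62, centre (-22, -40.5); screw pocket 41 x 62, centre (35.5, -40.5). White card on its -x face. For fan, heatsink and capacitor.
- tray_blue: Fixed blue kitting tray, 118 (x) x 149 (y) x 13 mm, walls, ribs and floor 3 mm, pockets 10 mm deep. Origin: centre of underside; x away from the robot, y left (0.15 rad). Pockets (own frame): long 112 (x) x 78 (y), centre (0, 32.5) mm; nearly square 68 x 62, centre (-22, -40.5); screw pocket 41 x 62, centre (35.5, -40.5). White card on its -x face. For transformer and fuse box.
- film_capacitor: Loose yellow film capacitor with two axial leads, 80 mm over the leads (x), body 34 x 18 x 14 mm, 12 g. Origin: centre of its underside. Not part of a kit: stays where it lies.
- terminal_strip: Loose white twelve-way terminal strip, 17 mm (x) by 107 mm (y) by 15 mm high, 30 g. Origin: centre of its underside. Not part of a kit: stays where it lies.
Not all that is in view belongs to the job. Leave any green or pink look-alike of the bulk_capacitor alone.

How it is judged:
By the outcome, as a careful person would: the job done as asked, in the order asked, and still so for the second after the job is handed in, with the robot touching nothing.
It also fails if it takes over 115 s, if anything falls off the work surface, if the arm or the gripper's body presses on something with over 40 N, if the wrist force passes 120 N, or if a joint passes its speed limit or range.

## Working session

There is one attempt and no reset: what is moved stays moved. The work goes in short steps, Python scripts to look and compute and a shell command to move; the robot and the scene stay as the last step left them, time stands still between calls to the robot, and variables do not carry over. Pictures are saved under pics/ and viewed, at most 14 in all, crops included, and the job is handed in when it is done.

```bash
ls; mkdir -p pics; python3 - <<'E'
from station import ctrl, optics
import cv2,numpy as np
np.set_printoptions(suppress=True,precision=3)
s=ctrl.read_state();print(s)
for n in("scene","top","wrist"):
    p=optics.snapshot(n);cv2.imwrite(f"pics/{n}0.png",p["color"][:,:,::-1])
    np.savez(f"pics/{n}0.npz",**p)
    print(n,p["vertical_fov"],p["cx"],p["cy"],p.get("pose",p.get("mount")), p.keys())
E
```

```text
pics
{'t': 0.0, 'joints': array([-1.542,  0.313,  1.498,  0.   ,  1.331, -0.223]), 'joint_vel': array([-0.001, -0.002, -0.001,  0.002, -0.001, -0.   ]), 'joint_torque': array([ -0.001, -40.221, -25.227,   0.069,   0.035,  -0.   ]), 'position': array([ 130.794, -508.194,  238.189]), 'eef_rot': array([ 0.992,  0.126,  0.   , -0.001]), 'force': array([-0.243,  0.029,  0.947]), 'moment': array([-0.021, -0.012, -0.041]), 'grasp_force': 0.0, 'grip_width': 87.89728197988406}
scene 52.883921352661574 315.69495466291346 199.7586620827906 [[ -0.854  -0.368   0.367 175.159]
 [ -0.52    0.623  -0.585 530.16 ]
 [ -0.014  -0.69   -0.723 645.682]
 [  0.      0.      0.      1.   ]] dict_keys(['color', 'vertical_fov', 'cx', 'cy', 'pose'])
top 48.61664799167096 313.992003735381 202.58442788306812 [[  0.023  -0.988   0.154 360.243]
 [ -0.999  -0.027  -0.024  25.977]
 [  0.028  -0.153  -0.988 995.744]
 [  0.      0.      0.      1.   ]] dict_keys(['color', 'vertical_fov', 'cx', 'cy', 'pose'])
wrist 65.21613975953049 319.60355493138036 200.00727603481778 [[  -0.      -0.956   -0.293   76.594]
 [   1.      -0.      -0.001   -0.678]
 [   0.001   -0.293    0.956 -145.448]
 [   0.       0.       0.       1.   ]] dict_keys(['color', 'vertical_fov', 'cx', 'cy', 'mount'])
```

View pics/top0.png

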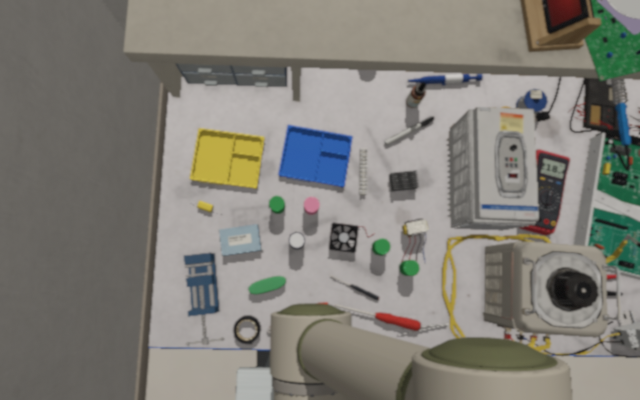

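View pics/scene0.png

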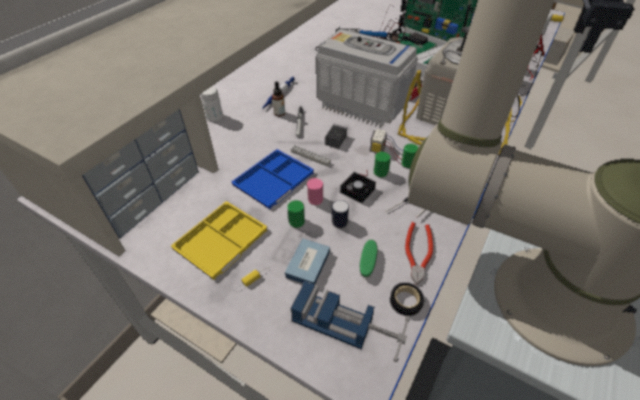

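The top view shows the yellow tray at (228,158), blue tray (316,156), fan (343,237), heatsink (403,181), pale-topped capacitor (297,240), transformer (415,228), fuse box (241,240), film capacitor (205,206) and strip (363,173). There are green look-alikes at (277,205), (381,247), (410,269) and a pink one at (312,206). The scene view agrees.

```bash
cat > h.py <<'E'
import numpy as np,cv2
from scipy.spatial.transform import Rotation as R
from station import ctrl,optics
np.set_printoptions(suppress=True,precision=3)
def shot(n,tag):
    s=ctrl.read_state();p=dict(optics.snapshot(n))
    if n=="wrist":
        T=np.eye(4);T[:3,:3]=R.from_quat(s["eef_rot"]).as_matrix();T[:3,3]=s["position"];p["pose"]=T@p["mount"]
    np.savez(f"pics/{tag}.npz",**p);return p
def load(tag): return dict(np.load(f"pics/{tag}.npz"))
def foc(p): return 200/np.tan(np.radians(float(p["vertical_fov"]))/2)
def ray(p,uv,z):
    uv=np.atleast_2d(np.array(uv,float));f=foc(p)
    d=np.c_[(uv[:,0]-p["cx"])/f,(uv[:,1]-p["cy"])/f,np.ones(len(uv))]@p["pose"][:3,:3].T
    o=p["pose"][:3,3];return (o+d*((z-o[2])/d[:,2])[:,None])[:,:2]
def proj(p,X):
    X=np.atleast_2d(np.array(X,float));c=(X-p["pose"][:3,3])@p["pose"][:3,:3]
    f=foc(p);return np.c_[f*c[:,0]/c[:,2]+p["cx"],f*c[:,1]/c[:,2]+p["cy"]]
def crop(p,x0,y0,x1,y1,k,name):
    im=p["color"][y0:y1,x0:x1,::-1];cv2.imwrite(f"pics/{name}.png",cv2.resize(im,None,fx=k,fy=k,interpolation=cv2.INTER_CUBIC))
def go(pos,yaw=None):
    """remaining shift in tool axes /40mm and yaw turn /8deg; yaw = heading of tool x axis (world, rad)"""
    s=ctrl.read_state();M=R.from_quat(s["eef_rot"]).as_matrix()
    cur=np.arctan2(M[1,0],M[0,0]);d=M.T@(np.array(pos)-s["position"])/40
    print("shift units (tool, before turning):",d,"cur yaw",cur, "j6",s["joints"][5],"pos",s["position"])
    if yaw is not None:
        dy=(yaw-cur+np.pi/2)%np.pi-np.pi/2
        print("turn units about tool z (mod 180):",-np.degrees(dy)/8," tilt",np.degrees(np.arccos(-M[2,2])))
        # shift in axes after turn
        c=cur+dy;A=np.array([[np.cos(c),np.sin(c),0],[np.sin(c),-np.cos(c),0],[0,0,-1]]).T
        print("shift after turn:",A@(np.array(pos)-s["position"])/40)
E
python3 - <<'E'
from h import *
p=load("top0")
for n,u,v,z in [("yel",228,158,13),("blu",316,156,13),("fan",343,237,22),("hs",403,181,27),("cap",297,240,51),("tr",415,228,44),("fuse",241,240,21),("film",205,206,14),("term",363,173,15)]: print(n,ray(p,(u,v),z)[0])
go([400,60,330],0)
E
```

```text
yel [610.017 199.242]
blu [620.821  -0.393]
fan [436.678 -63.799]
hs [ 565.397 -196.623]
cap [425.521  36.949]
tr [ 458.462 -218.117]
fuse [424.507 159.79 ]
film [498.493 244.182]
term [ 583.834 -108.074]
shift units (tool, before turning): [ 10.058 -12.084  -2.279] cur yaw 0.25183687240931524 j6 -0.22340849502496055 pos [ 130.802 -508.266  238.325]
turn units about tool z (mod 180): 1.8036487393535459  tilt 0.05173266573777236
shift after turn: [  6.73  -14.207  -2.292]
```

```bash
python3 -m crank '[[[0,0,-1,0,0,0,88],[0,0,-1,0,0,0,88],[0,-1,-0.3,0,0,0,88],[0.5,-1,0,0,0,0.6,88],[0.7,-1,0,0,0,0.6,88]]]'
python3 -m crank '[[[0.7,-1,0,0,0,0.6,88],[0.8,-1,0,0,0,0,88],[0.8,-1,0,0,0,0,88],[0.8,-1,0,0,0,0,88],[0.8,-1,0,0,0,0,88]]]'
python3 -m crank '[[[0.7,-1,0,0,0,0,88],[0.6,-1,0,0,0,0,88],[0,-1,0,0,0,0,88],[0,-1,0,0,0,0,88],[0,-1,0,0,0,0,88]]]'
python3 - <<'E'
from h import *
go([400,60,330],0)
p=shot("wrist","w1");crop(p,0,0,640,400,1.25,"w1")
E
```

```text
t: 0.78
position: [151.0, -380.5, 330.6]
eef_rot: [0.999, 0.04, 0.0, -0.0]
force: [0.3, -1.4, 0.8]
grip_width: 88.2
grasp_force: 0.0
t: 1.4
position: [304.3, -178.1, 330.7]
eef_rot: [1.0, 0.0, 0.0, 0.0]
force: [-0.2, -1.0, 0.5]
grip_width: 87.8
grasp_force: 0.0
t: 2.02
position: [355.2, 21.8, 330.6]
eef_rot: [1.0, 0.0, -0.0, -0.0]
force: [0.1, -0.9, 0.1]
grip_width: 88.0
grasp_force: 0.0
shift units (tool, before turning): [ 1.119 -0.956  0.016] cur yaw 0.00039108692991000443 j6 1.2986490137062803 pos [355.244  21.755 330.642]
turn units about tool z (mod 180): 0.002800953813321221  tilt 0.005847543199719708
shift after turn: [ 1.119 -0.956  0.016]
```

View pics/w1.png

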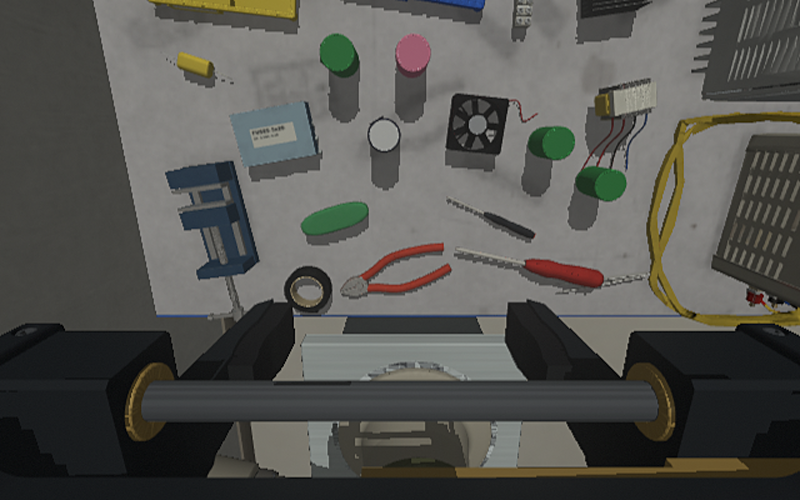

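The wrist view shows fuse box at about (275,132), capacitor (384,135), fan (477,123) with its lead going right at (520,110), and transformer (630,98) with leads toward the robot. The tray fronts are cut off at the top.

```bash
python3 -m crank '[[[1,0,-0.3,0,0,0,88],[1,0,-0.3,0,0,0,88],[1,0,0,0,0,0,88],[0.5,0,0,0,0,0,88],[0,0,0,0,0,0,88]]]'
python3 - <<'E'
from h import *
p=shot("wrist","w2");crop(p,0,0,640,400,1.25,"w2")
E
```

```text
t: 2.7
position: [495.9, 20.4, 353.8]
eef_rot: [1.0, 0.0, -0.001, -0.0]
force: [-0.6, 0.4, 0.6]
grip_width: 88.3
grasp_force: 0.0
```

View pics/w2.png

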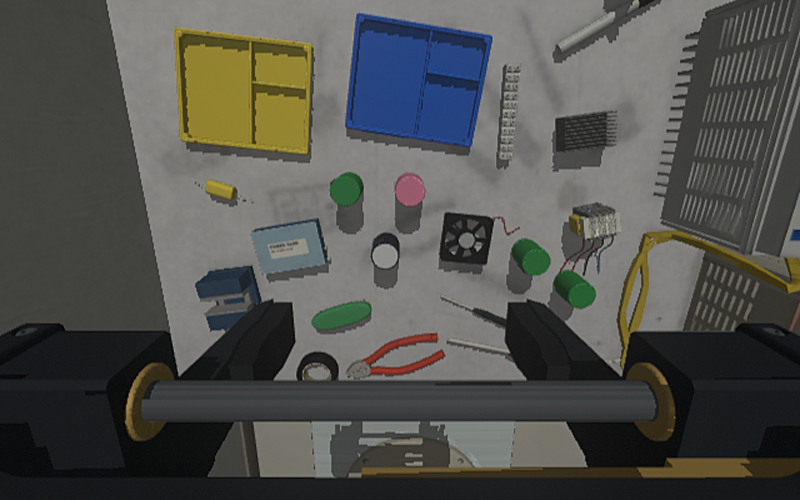

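Everything is in one picture (pixels ×1.25): yellow tray about (245,92), blue tray (420,82), heatsink (585,131) with fins along world y, transformer (596,222), fan (467,238), capacitor (385,252), fuse box (290,247). Now I'll fit box silhouettes.

```bash
cat > fit.py <<'E'
from h import *
from scipy.optimize import minimize
def box(lx,ly,z0,z1): return np.array([[a*lx/2,b*ly/2,z] for a in(-1,1) for b in(-1,1) for z in(z0,z1)])
def cyl(d,z0,z1):
    t=np.linspace(0,2*np.pi,40,False);return np.vstack([np.c_[d/2*np.cos(t),d/2*np.sin(t),0*t+z] for z in(z0,z1)])
def hull(p,q,V):
    c,s=np.cos(q[2]),np.sin(q[2]);W=np.c_[V[:,0]*c-V[:,1]*s+q[0],V[:,0]*s+V[:,1]*c+q[1],V[:,2]]
    return cv2.convexHull(proj(p,W).astype(np.float32))[:,0]
K=4
def fit(p,mask,q0,V,z0=0):
    V=V+[0,0,z0]
    h0=hull(p,q0,V);lo=(h0.min(0)-25).astype(int).clip(0);hi=(h0.max(0)+25).astype(int)
    m=mask[lo[1]:hi[1],lo[0]:hi[0]].astype(np.uint8)
    n,l,st,_=cv2.connectedComponentsWithStats(m)
    c0=h0.mean(0)-lo; 
    ok=[i for i in range(1,n) if st[i,4]>25 and np.linalg.norm(np.argwhere(l==i).mean(0)[::-1]-c0)<30+0*st[i,4]]
    m=np.isin(l,ok).astype(np.uint8);M=cv2.resize(m*255,None,fx=K,fy=K,interpolation=cv2.INTER_LINEAR)>127
    def cost(q):
        im=np.zeros(M.shape,np.uint8);P=(hull(p,q,V)-lo+.5)*K-.5
        cv2.fillConvexPoly(im,np.round(P*16).astype(np.int32),1,shift=4);im=im>0
        return 1-(im&M).sum()/max(1,(im|M).sum())
    best=None
    for dy in(-.15,0,.15):
        s=np.array(q0,float)+[0,0,dy];S=np.vstack([s,s+[8,0,0],s+[0,8,0],s+[0,0,.12]])
        r=minimize(cost,s,method="Nelder-Mead",options=dict(initial_simplex=S,xatol=.02,fatol=1e-5))
        if best is None or r.fun<best.fun:best=r
    return best.x,1-best.fun
def hsv(p): return cv2.cvtColor(np.ascontiguousarray(p["color"]),cv2.COLOR_RGB2HSV).astype(int).transpose(2,0,1)
E
cat > f1.py <<'E'
from fit import *
tray=box(118,149,0,13)
objs={"yel":((610,199,-.1),tray,0,lambda H,S,V:(H>18)&(H<38)&(S>120)&(V>60)),
"blu":((620,0,-.15),tray,0,lambda H,S,V:(H>105)&(H<125)&(S>130)),
"fuse":((424,160,0.1),box(59,90,0,21),0,lambda H,S,V:(H>90)&(H<115)&(S>35)&(S<130)&(V>60)),
"fan":((436,-64,0),box(60,60,0,22),0,lambda H,S,V:(V<62)),
"hs":((565,-196,0),box(40,60,0,27),0,lambda H,S,V:(V<62)),
"film":((498,244,0),box(18,34,0,14),0,lambda H,S,V:(H>18)&(H<38)&(S>110)),
"cap":((425,37,0),cyl(35,50,51),0,lambda H,S,V:(S<25)&(V>150)),
}
for tag in("w1","w2","top0"):
    p=load(tag);h=hsv(p);out=np.ascontiguousarray(p["color"][:,:,::-1]);out=cv2.resize(out,None,fx=2,fy=2,interpolation=cv2.INTER_CUBIC)
    for n,(q0,V,z0,f) in objs.items():
        if tag=="w1" and n in("yel","blu","hs"):continue
        q,s=fit(p,f(*h),q0,V,z0);print(tag,n,q,round(s,3))
        cv2.polylines(out,[np.round((hull(p,q,V+[0,0,z0])*2+.5)).astype(int)],1,(0,255,255),1)
    cv2.imwrite(f"pics/fit_{tag}.png",out[:560,160:960] if tag!="top0" else out[200:560,300:900])
E
python3 f1.py
```

```text
w1 fuse [426.543 164.726   0.181] 0.663
w1 fan [437.779 -62.991  -0.101] 0.677
w1 film [500.537 247.084  -0.313] 0.837
w1 cap [424.522  39.258   0.004] 0.204
w2 yel [613.622 204.236  -0.107] 0.969
w2 blu [625.08    3.005  -0.148] 0.942
w2 fuse [426.511 167.285   0.18 ] 0.657
w2 fan [437.839 -62.904  -0.101] 0.716
w2 hs [ 569.987 -192.841    0.082] 0.674
w2 film [500.652 247.839  -0.166] 0.753
w2 cap [425.    37.    -0.15] 0.0
top0 yel [611.358 201.956  -0.101] 0.981
top0 blu [623.037   1.049  -0.149] 0.969
top0 fuse [424.   160.    -0.05] 0.0
top0 fan [436.18  -63.278  -0.006] 0.324
top0 hs [ 564.975 -192.897    0.302] 0.399
top0 film [498.555 244.769  -0.442] 0.223
top0 cap [439.347  50.429  -0.116] 0.066
```

View pics/fit_w2.png

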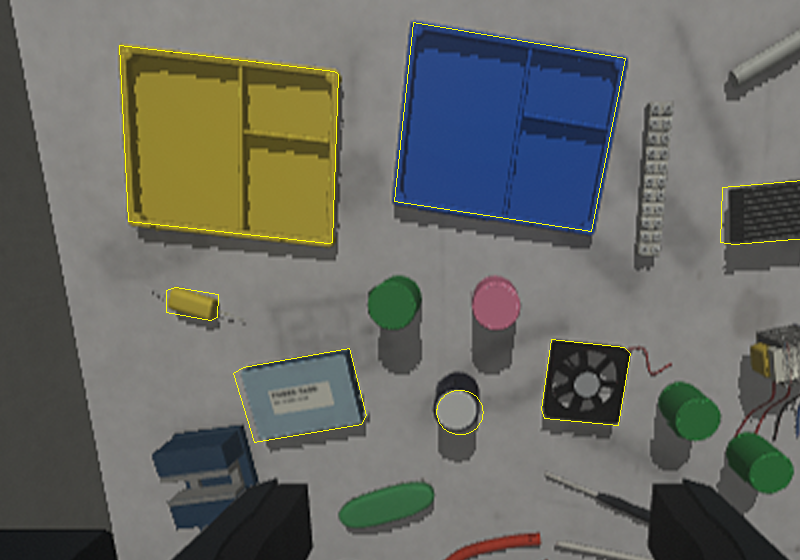

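The fits sit well on trays, fuse box, fan and heatsink (tray yaws -0.107 and -0.149, fan yaw -0.10). The capacitor outline is on its default pose, so I'll measure it later. First the fan: turn the tool so the fingers close along the fan's x.

```bash
python3 -m crank '[[[-0.7,1,0.3,0,0,0,80],[-0.7,1,0.5,0,0,0,80],[0,0.08,1,0,0,-1,76],[0,0,1,0,0,-1,74],[0,0,1,0,0,-1,74]]]'
python3 -m crank '[[[0,0,1,0,0,-1,74],[0,0,1,0,0,-1,74],[0,0,1,0,0,-1,74],[0,0,0.3,0,0,-1,74],[0,0,0.1,0,0,-1,74]]]'
python3 -m crank '[[[0,0,0,0,0,-1,74],[0,0,0,0,0,-1,74],[0,0,0,0,0,-0.5,74],[0,0,0,0,0,0,74],[0,0,0,0,0,0,74]]]'
python3 - <<'E'
from h import *
go([437.8,-62.9,12],1.47)
p=shot("wrist","w3");crop(p,0,0,640,400,1.25,"w3")
print(proj(p,[[437.8,-62.9,22]])*1.25)
E
```

```text
t: 3.38
position: [438.5, -62.6, 202.1]
eef_rot: [0.978, 0.21, 0.0, 0.0]
force: [1.0, 0.2, 0.3]
grip_width: 74.2
grasp_force: 0.0
t: 4.0
position: [438.5, -62.5, 66.5]
eef_rot: [0.847, 0.532, -0.0, -0.0]
force: [-0.6, 0.1, -0.8]
grip_width: 73.6
grasp_force: 0.0
t: 4.62
position: [439.3, -62.7, 67.0]
eef_rot: [0.743, 0.669, 0.0, 0.0]
force: [0.7, -0.5, -0.1]
grip_width: 74.0
grasp_force: 0.0
shift units (tool, before turning): [-0.009 -0.037  1.376] cur yaw 1.4650803303306632 j6 -0.30123732506417433 pos [439.303 -62.7    67.046]
turn units about tool z (mod 180): -0.03523453858143976  tilt 0.025884576089179788
shift after turn: [-0.009 -0.037  1.376]
[[395.745 284.469]]
```

View pics/w3.png

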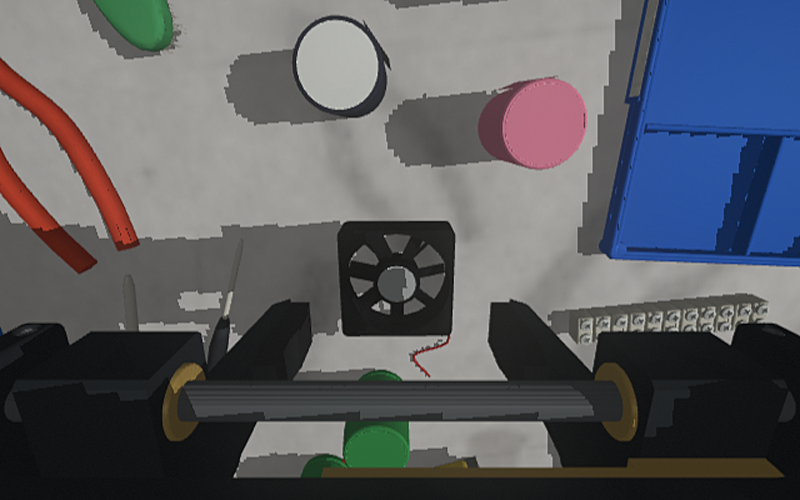

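The fan's hub is at (397,284) against the predicted (396,284), and the fingers straddle it with the lead clear. I descend, grip and lift.

```bash
python3 -m crank '[[[0,-0.03,0.8,0,0,0,74],[0,0,0.57,0,0,0,74],[0,0,0,0,0,0,74],[0,0,0,0,0,0,50],[0,0,0,0,0,0,50]]]' 20
python3 -m crank '[[[0,0,0,0,0,0,50],[0,0,0,0,0,0,50],[0,0,-0.5,0,0,0,50],[0,0,-1,0,0,0,50],[0,0,-1,0,0,0,50]]]'
python3 - <<'E'
from h import *
import h
q=np.array([613.6,204.2]);a=-0.107;Rm=np.array([[np.cos(a),-np.sin(a)],[np.sin(a),np.cos(a)]])
t=q+Rm@[-22,32.5];print(t)
go([*t,100]);p=load("w3")
print("cap",ray(p,[337/1.25,63/1.25],51))
E
```

```text
t: 5.3
position: [438.9, -62.8, 12.8]
eef_rot: [0.743, 0.669, 0.0, 0.001]
force: [-0.5, -0.2, 2.9]
grip_width: 59.7
grasp_force: 20.0
t: 5.92
position: [438.2, -62.5, 113.3]
eef_rot: [0.743, 0.669, -0.0, 0.0]
force: [0.6, -0.9, -1.2]
grip_width: 59.8
grasp_force: 20.0
[595.197 238.864]
shift units (tool, before turning): [7.902 3.12  0.333] cur yaw 1.4664996492780984 j6 -0.3033109759079843 pos [438.171 -62.524 113.331]
cap [[427.029  40.298]]
```

```bash
python3 -m crank '[[[0,0,0,0,0,-1,50],[0,0,0,0,0,-1,50],[0,0,0,0,0,-1,50],[0,0,0,0,0,-1,50],[0,0,0,0,0,-1,50]]]'
python3 -m crank '[[[0,0,0,0,0,-1,50],[0,0,0,0,0,-1,50],[0,0,0,0,0,-1,50],[0,0,0,0,0,-1,50],[0,0,0,0,0,-1,50]]]'
python3 -m crank '[[[0,0,0,0,0,-1,50],[-0.4,1,0,0,0,-0.23,50],[-0.4,1,0,0,0,0,50],[-0.4,1,0,0,0,0,50],[-0.4,1,0,0,0,0,50]]]'
python3 -m crank '[[[-0.4,1,0,0,0,0,50],[-0.4,1,0,0,0,0,50],[-0.4,1,0,0,0,0,50],[-0.3,0.9,0.5,0,0,0,50],[0,0,0.5,0,0,0,50]]]'
python3 - <<'E'
from h import *
go([595.2,238.9,15.5],-.107)
p=shot("wrist","w4");crop(p,0,0,640,400,1.25,"w4")
E
```

```text
t: 6.55
position: [438.3, -62.6, 112.2]
eef_rot: [0.467, 0.884, 0.0, 0.0]
force: [-0.3, -0.6, -0.6]
grip_width: 59.7
grasp_force: 20.0
t: 7.18
position: [438.3, -62.6, 112.2]
eef_rot: [0.137, 0.991, -0.0, 0.0]
force: [-0.2, -0.3, -1.0]
grip_width: 59.6
grasp_force: 20.0
t: 7.8
position: [520.8, 90.3, 112.3]
eef_rot: [0.054, 0.999, -0.0, 0.0]
force: [0.8, -1.5, -0.1]
grip_width: 59.6
grasp_force: 20.0
t: 8.43
position: [596.8, 239.9, 71.3]
eef_rot: [0.052, 0.999, 0.0, 0.0]
force: [-0.4, -0.1, -1.5]
grip_width: 59.6
grasp_force: 20.0
shift units (tool, before turning): [ 0.039 -0.029  1.395] cur yaw 3.0370416577227646 j6 -1.2661477471717573 pos [596.838 239.868  71.282]
turn units about tool z (mod 180): 0.01753970010367149  tilt 0.050145021956489996
shift after turn: [ 0.038 -0.028  1.395]
```

View pics/w4.png

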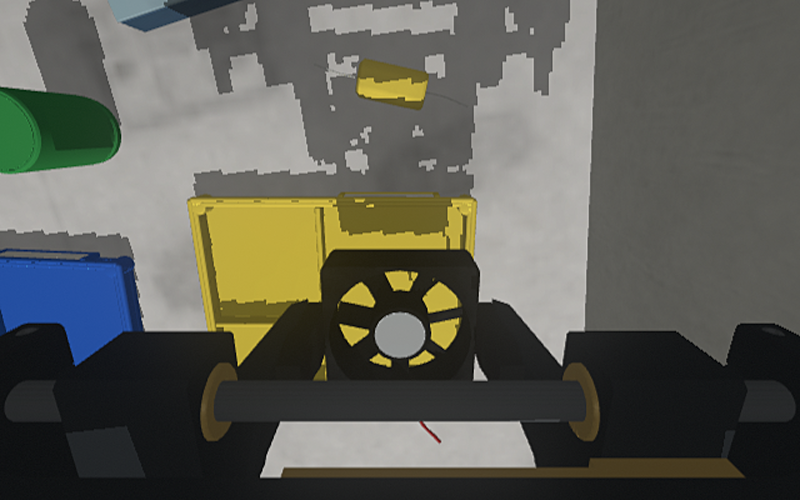

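The fan is held level over the long pocket, hub at (400,335), lead at (430,432) pointing away; the tray's near rim runs from (189,199) to (477,199). I'll check the rim against the model.

```bash
python3 - <<'E'
from h import *
p=load("w4");a=-.107;Rm=np.array([[np.cos(a),-np.sin(a)],[np.sin(a),np.cos(a)]])
L=np.array([[-59,74.5],[-59,-74.5]]);W=np.c_[L@Rm.T+[613.6,204.2],[13,13]]
print(proj(p,W)*1.25)
print(ray(p,np.array([[477,199],[189,199]])/1.25,13),W)
print(proj(p,[[596.8,239.9,81]])*1.25)
E
```

```text
[[475.18  203.471]
 [191.757 202.938]]
[[560.625 285.637]
 [544.794 135.534]] [[562.894 284.575  13.   ]
 [546.981 136.427  13.   ]]
[[397.084 333.038]]
```

```bash
python3 -m crank '[[[0.08,-0.03,0.7,0,0,0,50],[0,0,0.5,0,0,0,50],[0,0,0.17,0,0,0,50],[0,0,0.02,0,0,0,50],[0,0,0,0,0,0,50]]]'
python3 -m crank '[[[0,0,0,0,0,0,68],[0,0,0,0,0,0,68],[0,0,-0.6,0,0,0,72],[0,0,-1,0,0,0,72],[0,0,-1,0,0,0,72]]]'
python3 -m crank '[[[0,0,-1,0,0,0,80],[0,0,-1,0,0,0,80],[0,0,-1,0,0,0,80],[0,0,0,0,0,0,80],[0,0,0,0,0,0,80]]]'
python3 - <<'E'
from h import *
p=shot("wrist","w5");crop(p,0,0,640,400,1.25,"w5")
go([570,-192.8,100],1.57+.082)
E
```

```text
t: 9.1
position: [593.8, 236.8, 17.1]
eef_rot: [0.054, 0.999, 0.0, 0.001]
force: [-0.1, -0.3, 0.3]
grip_width: 59.9
grasp_force: 20.0
t: 9.72
position: [593.2, 236.8, 121.7]
eef_rot: [0.054, 0.999, 0.0, 0.0]
force: [0.3, 0.5, 0.7]
grip_width: 72.1
grasp_force: 0.0
t: 10.35
position: [593.0, 236.7, 239.4]
eef_rot: [0.054, 0.999, -0.0, -0.001]
force: [-0.0, 0.6, -0.6]
grip_width: 79.9
grasp_force: 0.0
shift units (tool, before turning): [ -0.587 -10.735   3.479] cur yaw 3.034464048717095 j6 -1.267026226739694 pos [592.887 236.706 238.905]
turn units about tool z (mod 180): 9.901169415007221  tilt 0.13421486798700666
shift after turn: [-10.656  -1.441   3.473]
```

View pics/w5.png

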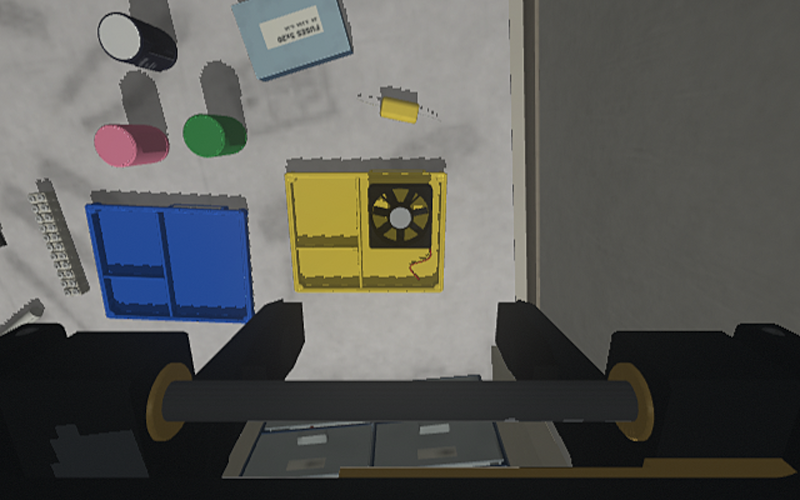

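The fan sits in the long pocket, hub at (400,217), lead inside the pocket at (420,262). The heatsink is next; I turn first, then travel.

```bash
python3 -m crank '[[[0,0,0,0,0,1,70],[0,0,0,0,0,1,70],[0,0,0,0,0,1,64],[0,0,0,0,0,1,64],[0,0,0,0,0,1,64]]]'
python3 -m crank '[[[0,0,0,0,0,1,64],[0,0,0,0,0,1,64],[0,0,0,0,0,1,64],[0,0,0,0,0,1,64],[0,0,0,0,0,0.9,64]]]'
python3 -m crank '[[[-1,-0.14,0,0,0,0,64],[-1,-0.14,0,0,0,0,64],[-1,-0.14,0,0,0,0,64],[-1,-0.14,0,0,0,0,64],[-1,-0.14,0,0,0,0,64]]]'
python3 -m crank '[[[-1,-0.14,0,0,0,0,64],[-1,-0.14,0,0,0,0,64],[-1,-0.14,0.5,0,0,0,64],[-1,-0.14,1,0,0,0,64],[-1,-0.14,1,0,0,0,64]]]'
python3 -m crank '[[[-0.65,-0.04,1,0,0,0,64],[0,0,0,0,0,0,64],[0,0,0,0,0,0,64],[0,0,0,0,0,0,64],[0,0,0,0,0,0,64]]]'
python3 - <<'E'
from h import *
go([570,-192.8,5],1.652)
p=shot("wrist","w6");crop(p,0,0,640,400,1.25,"w6")
W=proj(p,[[570,-192.8,27]]);print(W*1.25)
p=load("w5");print("fan",ray(p,np.array([[400,217.5],[369,183.5],[432,183.5],[431,247.5],[370,248.5]])/1.25,25),ray(p,np.array([300,380])/1.25,0))
E
```

```text
t: 11.02
position: [592.9, 236.7, 238.8]
eef_rot: [0.394, 0.919, -0.001, -0.001]
force: [0.7, -0.1, 0.4]
grip_width: 63.9
grasp_force: 0.0
t: 11.65
position: [592.9, 236.7, 238.8]
eef_rot: [0.679, 0.734, -0.001, -0.001]
force: [0.4, 0.2, -0.1]
grip_width: 63.9
grasp_force: 0.0
t: 12.28
position: [581.1, 34.0, 239.0]
eef_rot: [0.678, 0.735, -0.001, -0.001]
force: [-0.1, 0.3, 0.5]
grip_width: 64.3
grasp_force: 0.0
t: 12.9
position: [569.3, -167.4, 138.1]
eef_rot: [0.678, 0.735, -0.0, -0.001]
force: [0.4, -0.1, 0.6]
grip_width: 63.8
grasp_force: 0.0
t: 13.52
position: [571.0, -191.9, 101.4]
eef_rot: [0.677, 0.736, 0.0, 0.001]
force: [-0.2, -0.3, -0.2]
grip_width: 64.0
grasp_force: 0.0
shift units (tool, before turning): [-0.018 -0.031  2.41 ] cur yaw 1.6532756928212309 j6 -0.6010068767847234 pos [ 571.019 -191.896  101.393]
turn units about tool z (mod 180): 0.009136476826458928  tilt 0.0946972393774944
shift after turn: [-0.02  -0.027  2.41 ]
[[396.328 266.331]]
fan [[596.152 238.015]
 [561.54  213.187]
 [567.723 270.535]
 [628.605 264.511]
 [623.307 206.069]] [[778.339 103.127]]
```

View pics/w6.png

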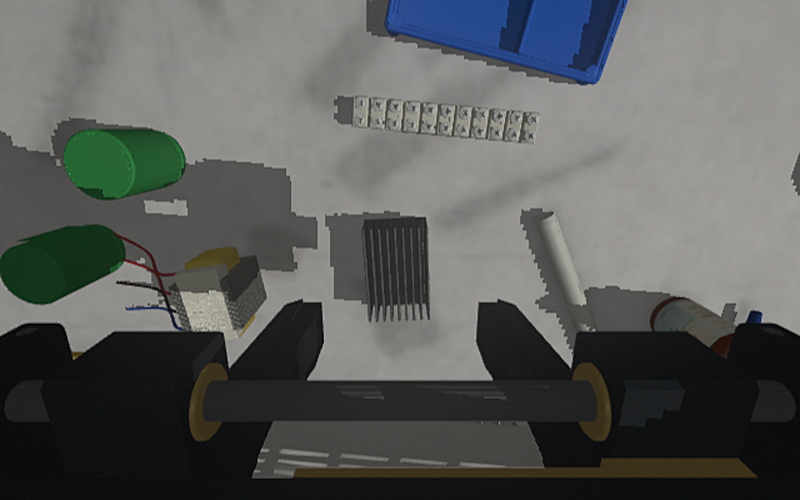

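The heatsink stands between the fingers, top outline from about (362,218) to (429,320), predicted centre (396,266). I'll check its ends against the model.

```bash
python3 - <<'E'
from fit import *
p=load("w6")
q=(570,-192.8,.082);c,s=np.cos(q[2]),np.sin(q[2])
for z in(0,27):
    V=np.array([[-20,30,z],[20,30,z],[20,-30,z],[-20,-30,z]]);W=np.c_[V[:,0]*c-V[:,1]*s+q[0],V[:,0]*s+V[:,1]*c+q[1],V[:,2]];print(proj(p,W)*1.25)
im=p["color"].astype(int).sum(2);print(im[165:275:2,300],'\n',im[165:275:2,316],'\n',im[165:275:2,332])
E
```

```text
[[365.164 207.981]
 [427.717 207.965]
 [425.838 294.496]
 [367.407 294.544]]
[[361.329 216.976]
 [431.086 216.954]
 [428.761 312.067]
 [364.091 312.127]]
[422 424 446 229 257 179 137 143 139 141 136 134 132 126 123 124 118 115
 111 113 113 115 116 119 122 123 131 125 194 189 212 223 242 257 269 240
 229 230 213 195 181 219 220 244 232 316 346 377 384 394 389 386 391 391
 405] 
 [426 432 366 245 264 114 140 140 155 231 244 268 272 260 243 240 233 229
 223 203 202 168 162 141 121 122 115 116 114 118 125 126 124 135 131 131
 130 130 133 160 400 384 384 376 371 366 359 359 353 359 365 368 370 366
 366] 
 [439 444 451 459 357 130 139 141 140 141 142 143 139 142 143 136 141 141
 140 138 136 136 138 134 137 134 131 130 132 131 134 135 134 134 133 135
 137 136 126 276 379 379 388 394 295 294 381 369 373 373 377 379 377 379
 380]
```

The ends show the heatsink about 4 mm further toward -y than the fit (near fin tips at row 320 against 312). Corrected to y = -197.

```bash
python3 -m crank '[[[-0.12,-0.03,0.9,0,0,0,64],[0,0,0.9,0,0,0,64],[0,0,0.58,0,0,0,64],[0,0,0,0,0,0,64],[0,0,0,0,0,0,30]]]' 20
python3 -m crank '[[[0,0,0,0,0,0,30],[0,0,0,0,0,0,30],[0,0,0,0,0,0,30],[0,0,-1,0,0,0,30],[0,0,-1,0,0,0,30]]]'
python3 -m crank '[[[0,0,-1,0,0,0,30],[0,0,-0.5,0,0,0,30],[0,0,0,0,0,0,30],[0,0,0,0,0,0,30],[0,0,0,0,0,0,30]]]'
python3 - <<'E'
from h import *
go([593.3,236.8,100],1.464)
p=shot("wrist","w7");crop(p,0,0,640,400,1.25,"w7")
s=ctrl.read_state()["position"]
for dz in(0,21):
  for y in(-30,30):
    print(dz,y,proj(p,[[s[0]+x,s[1]+y,s[2]+dz] for x in(-20,20)])*1.25)
E
```

```text
t: 14.2
position: [570.4, -197.6, 6.4]
eef_rot: [0.678, 0.735, 0.0, 0.001]
force: [0.0, -0.6, -0.2]
grip_width: 56.1
grasp_force: 0.0
t: 14.82
position: [569.5, -197.2, 85.9]
eef_rot: [0.678, 0.735, -0.0, -0.0]
force: [0.4, 0.3, -0.6]
grip_width: 39.0
grasp_force: 19.7
t: 15.45
position: [569.3, -197.1, 143.9]
eef_rot: [0.678, 0.735, -0.0, -0.001]
force: [-1.3, -0.5, -1.3]
grip_width: 39.1
grasp_force: 19.7
shift units (tool, before turning): [10.762  1.481  1.107] cur yaw 1.6522128947565662 j6 -0.6090145224659954 pos [ 569.33  -197.128  143.862]
turn units about tool z (mod 180): 1.3479755649363983  tilt 0.12321361549556041
shift after turn: [10.85  -0.561  1.097]
0 -30 [[346.822 383.559]
 [438.455 389.959]]
0 30 [[353.274 251.991]
 [455.311 259.914]]
21 -30 [[339.715 417.506]
 [443.623 424.552]]
21 30 [[346.208 270.417]
 [463.702 279.408]]
```

View pics/w7.png

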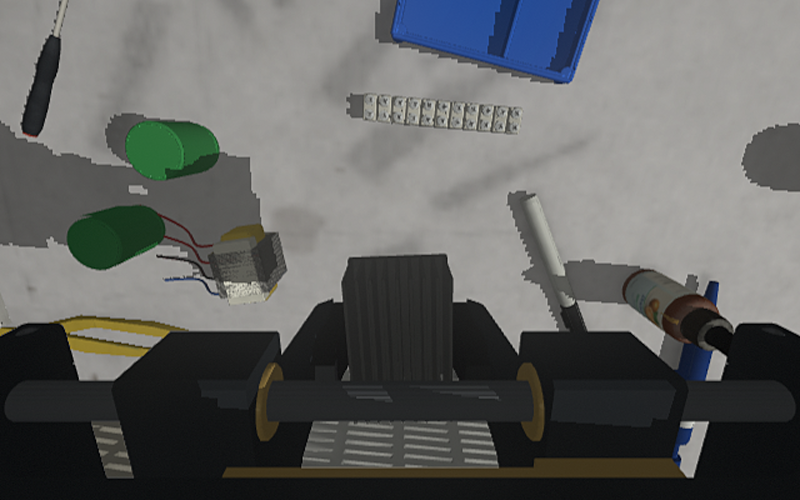

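The heatsink is held level and straight, about 1–2 mm back in the grip (far edge row 255 against 251 predicted). I'll carry it to the fan with a 1 mm correction.

```bash
python3 -m crank '[[[0,0,0,0,0,0.7,30],[0,0,0,0,0,0.65,30],[1,-0.05,0,0,0,0,30],[1,-0.05,0,0,0,0,30],[1,-0.05,0,0,0,0,30]]]'
python3 -m crank '[[[1,-0.05,0,0,0,0,30],[1,-0.05,0,0,0,0,30],[1,-0.05,0,0,0,0,30],[1,-0.05,0,0,0,0,30],[1,-0.05,0,0,0,0,30]]]'
python3 -m crank '[[[1,-0.05,0,0,0,0,30],[1,-0.05,0,0,0,0,30],[0.88,-0.06,0.6,0,0,0,30],[0,0,1,0,0,0,30],[0,0,0.5,0,0,0,30]]]'
python3 - <<'E'
from h import *
go([593.3,237.8,32],1.464)
E
```

```text
t: 16.12
position: [576.4, -76.2, 144.6]
eef_rot: [0.744, 0.668, -0.0, -0.0]
force: [0.1, -0.1, -0.4]
grip_width: 39.0
grasp_force: 19.7
t: 16.75
position: [587.8, 123.8, 144.6]
eef_rot: [0.744, 0.668, -0.0, -0.0]
force: [0.2, -0.5, -0.2]
grip_width: 39.2
grasp_force: 19.7
t: 17.38
position: [592.7, 238.0, 58.2]
eef_rot: [0.744, 0.669, -0.002, -0.001]
force: [0.4, -0.1, -0.3]
grip_width: 38.9
grasp_force: 19.7
shift units (tool, before turning): [-0.004  0.017  0.654] cur yaw 1.4646323277025726 j6 0.3050051402616013 pos [592.729 238.05   58.168]
turn units about tool z (mod 180): 0.004528713578326693  tilt 0.21679981367533024
shift after turn: [-0.005  0.015  0.654]
```

```bash
python3 -m crank '[[[0,0.01,0.4,0,0,0,30],[0,0,0.2,0,0,0,30],[0,0,0.05,0,0,0,30],[0,0,0,0,0,0,30],[0,0,0,0,0,0,30]]]'
python3 -m crank '[[[0,0,0.03,0,0,0,52],[0,0,0,0,0,0,52],[0,0,0,0,0,0,52],[0,0,-1,0,0,0,60],[0,0,-1,0,0,0,60]]]'
python3 -m crank '[[[0,0,-1,0,0,0,60],[-1,0,-1,0,0,0,60],[-1,0,-1,0,0,0,60],[0,0,0,0,0,0,60],[0,0,0,0,0,0,60]]]'
python3 - <<'E'
from h import *
p=shot("wrist","w8");crop(p,150,60,470,260,2.5,"w8")
go([427,39.5,80])
E
```

```text
t: 18.0
position: [594.7, 237.8, 35.8]
eef_rot: [0.744, 0.668, 0.001, 0.0]
force: [-0.1, -0.9, -1.1]
grip_width: 39.0
grasp_force: 19.7
t: 18.62
position: [594.2, 237.7, 114.8]
eef_rot: [0.744, 0.668, -0.0, -0.0]
force: [0.3, -0.6, 0.3]
grip_width: 60.0
grasp_force: 0.0
t: 19.25
position: [585.6, 158.5, 233.1]
eef_rot: [0.744, 0.668, -0.0, -0.0]
force: [1.0, 0.1, -0.3]
grip_width: 59.5
grasp_force: 0.0
shift units (tool, before turning): [-3.387 -3.613  3.822] cur yaw 1.4643582913027473 j6 0.17837369212200793 pos [585.417 158.86  232.538]
```

View pics/w8.png

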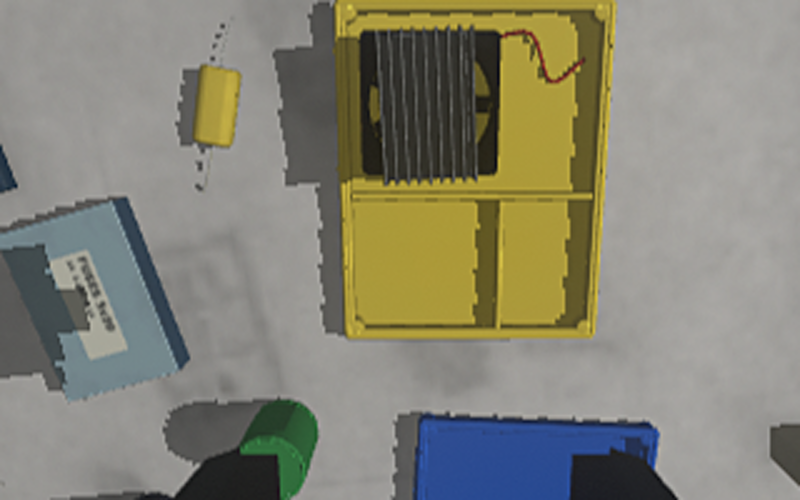

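The heatsink stands on the fan in the long pocket: fan frame x 361–500, y 30–175, heatsink fins x 376–477, y 28–184, with the lead still inside the pocket. I'll check the centring numerically.

```bash
python3 - <<'E'
from h import *
p=load("w8")
def w(u,v,z): return ray(p,(150+np.array(u)/2.5,60+np.array(v)/2.5),z)[0]
f=[w(361,30,25),w(500,30,25),w(499,175,25),w(364,174,25)]
h=[w(376,28,52),w(475,27,52),w(477,183,52),w(385,184,52)]
print(np.array(f),np.mean(f,0),'\n',np.array(h),np.mean(h,0))
E
```

```text
[[571.308 270.015]
 [629.398 263.753]
 [624.254 204.312]
 [564.893 211.144]] [597.463 237.306] 
 [[578.941 267.424]
 [617.159 263.666]
 [612.739 204.412]
 [575.181 208.054]] [596.005 235.889]
```

Heatsink within about 1.5 mm of the fan's middle and square to it. Now the capacitor.

```bash
python3 -m crank '[[[-0.8,-0.8,0,0,0,0,60],[-0.9,-0.9,0,0,0,0,60],[-0.9,-0.9,0.7,0,0,0,60],[-0.79,-1,1,0,0,0,60],[0,0,1,0,0,0,60]]]'
python3 -m crank '[[[0,0,0.6,0,0,0,60],[0,0,0,0,0,0,60],[0,0,0,0,0,0,60],[0,0,0,0,0,0,60],[0,0,0,0,0,0,60]]]'
python3 - <<'E'
from fit import *
p=shot("wrist","w9");H,S,V=hsv(p)
for q0 in[(427,40,0)]:
    m=(S<40)&(V>135)
    print(fit(p,m,q0,cyl(33,51,51.1)),proj(p,[[427,40,51]]))
g=cv2.medianBlur(cv2.cvtColor(np.ascontiguousarray(p["color"]),cv2.COLOR_RGB2GRAY),5)
crop(p,150,0,490,260,2,"w9");go([427,40,20])
E
```

```text
t: 19.92
position: [427.3, 39.6, 125.7]
eef_rot: [0.744, 0.668, -0.001, -0.001]
force: [1.1, 0.3, 0.3]
grip_width: 59.7
grasp_force: 0.0
t: 20.55
position: [430.0, 39.8, 103.8]
eef_rot: [0.744, 0.668, 0.0, 0.0]
force: [-1.1, -0.1, -0.5]
grip_width: 60.0
grasp_force: 0.0
(array([426.436,  38.876,   0.036]), np.float64(0.6634608483456542)) [[314.448 222.876]]
shift units (tool, before turning): [-0.001 -0.075  2.094] cur yaw 1.4639032824680167 j6 -0.07368955904001281 pos [429.904  39.741 103.764]
```

View pics/w9.png

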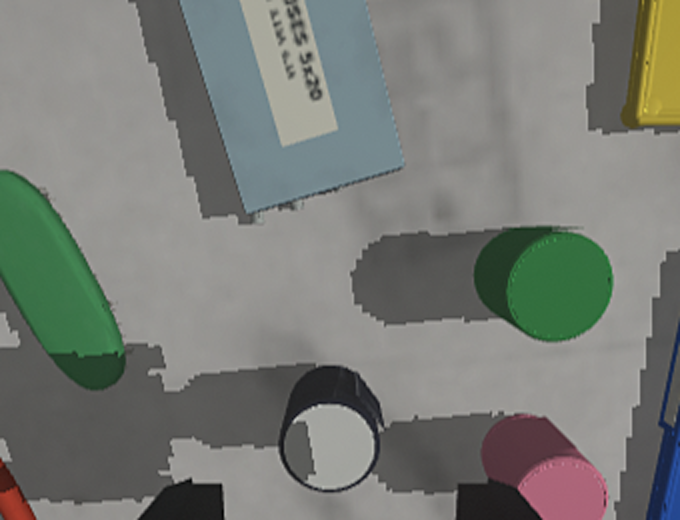

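The capacitor's pale top is at about (332,440) in the crop, centred between the fingers within about 1 mm, with the pink one clear of the right finger.

```bash
python3 -m crank '[[[0,-0.06,0.7,0,0,0,60],[0,0,0.7,0,0,0,60],[0,0,0.67,0,0,0,60],[0,0,0,0,0,0,60],[0,0,0,0,0,0,25]]]' 15
python3 -m crank '[[[0,0,0,0,0,0,25],[0,0,0,0,0,0,25],[0,0,0,0,0,0,25],[0,0,-1,0,0,0,25],[0,0,-1,0,0,0,25]]]'
python3 -m crank '[[[0,0,-1,0,0,0,25],[0,0,0,0,0,0,25],[0,0,0,0,0,0,25],[0,0,0,0,0,0,25],[0,0,0,0,0,0,25]]]'
python3 -c "
from h import *
go([585.8,166,23],1.464)"
```

```text
t: 21.22
position: [427.9, 39.9, 21.5]
eef_rot: [0.744, 0.668, 0.0, 0.001]
force: [-0.8, 0.2, 0.1]
grip_width: 52.0
grasp_force: 0.0
t: 21.85
position: [427.0, 40.0, 101.6]
eef_rot: [0.744, 0.668, -0.0, -0.0]
force: [-0.4, 0.1, -0.3]
grip_width: 34.5
grasp_force: 15.0
t: 22.48
position: [427.0, 40.0, 139.8]
eef_rot: [0.744, 0.668, -0.001, -0.001]
force: [-1.3, 0.5, -0.4]
grip_width: 34.4
grasp_force: 15.0
shift units (tool, before turning): [3.556 3.616 2.914] cur yaw 1.4637098356713796 j6 -0.07414112080163489 pos [426.965  40.    139.777]
turn units about tool z (mod 180): -0.002078148924399431  tilt 0.09687677112828813
shift after turn: [3.555 3.612 2.919]
```

```bash
python3 -m crank '[[[0.9,0.9,0,0,0,0,25],[0.9,0.9,0,0,0,0,25],[0.9,0.9,0,0,0,0,25],[0.86,0.91,0,0,0,0,25],[0,0,0.7,0,0,0,25]]]'
python3 -m crank '[[[0,0,1,0,0,0,25],[0,0,0.8,0,0,0,25],[0,0,0.3,0,0,0,25],[0,0,0.08,0,0,0,25],[0,0,0.02,0,0,0,25]]]'
python3 -m crank '[[[0,0,0.01,0,0,0,25],[0,0,0,0,0,0,25],[0,0,0,0,0,0,25],[0,0,0,0,0,0,48],[0,0,0,0,0,0,48]]]'
python3 -m crank '[[[0,0,-1,0,0,0,50],[0,0,-1,0,0,0,50],[0,0,-1,0,0,0,50],[-1,0,-1,0,0,0,50],[-1,0,-0.5,0,0,0,50]]]'
python3 - <<'E'
from h import *
p=shot("wrist","w10");crop(p,0,0,640,400,1.25,"w10")
go([458,-218,120])
E
```

```text
t: 23.1
position: [588.6, 167.9, 112.7]
eef_rot: [0.743, 0.669, 0.002, 0.001]
force: [0.1, 0.4, -1.9]
grip_width: 34.4
grasp_force: 15.0
t: 23.72
position: [586.7, 166.2, 25.5]
eef_rot: [0.744, 0.668, 0.001, 0.0]
force: [-0.3, 0.2, -1.3]
grip_width: 33.9
grasp_force: 15.0
t: 24.35
position: [586.1, 166.1, 24.2]
eef_rot: [0.744, 0.668, 0.0, 0.0]
force: [0.1, -0.9, 0.3]
grip_width: 47.7
grasp_force: 0.0
t: 24.98
position: [577.8, 85.8, 206.5]
eef_rot: [0.744, 0.669, 0.001, 0.001]
force: [0.9, 0.0, -0.6]
grip_width: 50.2
grasp_force: 0.0
shift units (tool, before turning): [-7.771 -2.185  2.208] cur yaw 1.4614500486106257 j6 0.05026659558590925 pos [578.323  81.61  208.372]
```

View pics/w10.png

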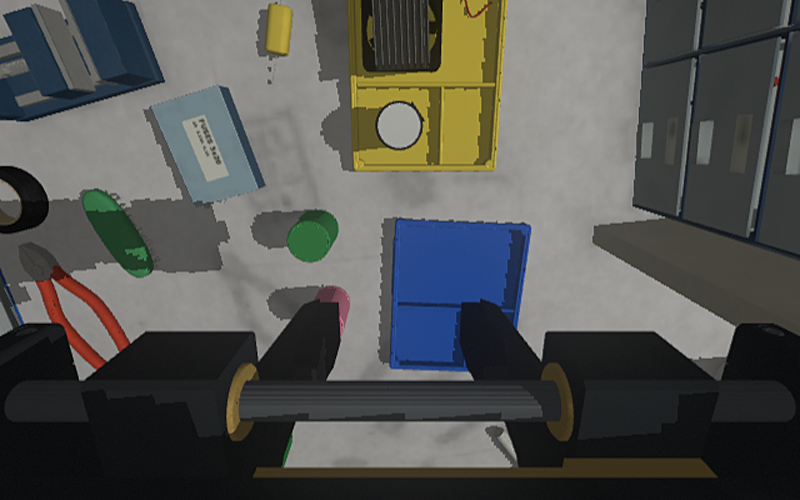

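The capacitor stands in the nearly square pocket, its top at (399,126). The tray, fuse box and film capacitor are undisturbed. Now I go over the transformer.

```bash
python3 -m crank '[[[-1,-0.3,0,0,0,0,60],[-1,-0.3,0,0,0,0,70],[-1,-0.3,0,0,0,0,70],[-1,-0.3,0,0,0,0,70],[-1,-0.3,0,0,0,0,70]]]'
python3 -m crank '[[[-1,-0.3,0,0,0,0,70],[-1,-0.3,0.3,0,0,0,70],[-0.77,-0.1,1,0,0,0,70],[0,0,1,0,0,0,70],[0,0,0,0,0,0,70]]]'
python3 - <<'E'
from h import *
p=shot("wrist","w11");uv=proj(p,[[458,-218,44]])[0];print(uv,ctrl.read_state()["position"])
u,v=uv.astype(int);c=p["color"][max(0,v-50):v+50,u-66:u+66,::-1];print(u-66,max(0,v-50))
cv2.imwrite("pics/w11.png",cv2.resize(c,None,fx=6,fy=6,interpolation=cv2.INTER_CUBIC))
E
```

```text
t: 25.65
position: [495.9, -106.9, 204.2]
eef_rot: [0.744, 0.668, 0.0, 0.0]
force: [0.2, -0.3, 0.0]
grip_width: 70.3
grasp_force: 0.0
t: 26.28
position: [455.7, -212.4, 110.3]
eef_rot: [0.744, 0.668, -0.0, -0.003]
force: [0.3, -0.7, 0.9]
grip_width: 69.8
grasp_force: 0.0
[323.293 223.21 ] [ 456.794 -212.804  112.224]
257 173
```

View pics/w11.png

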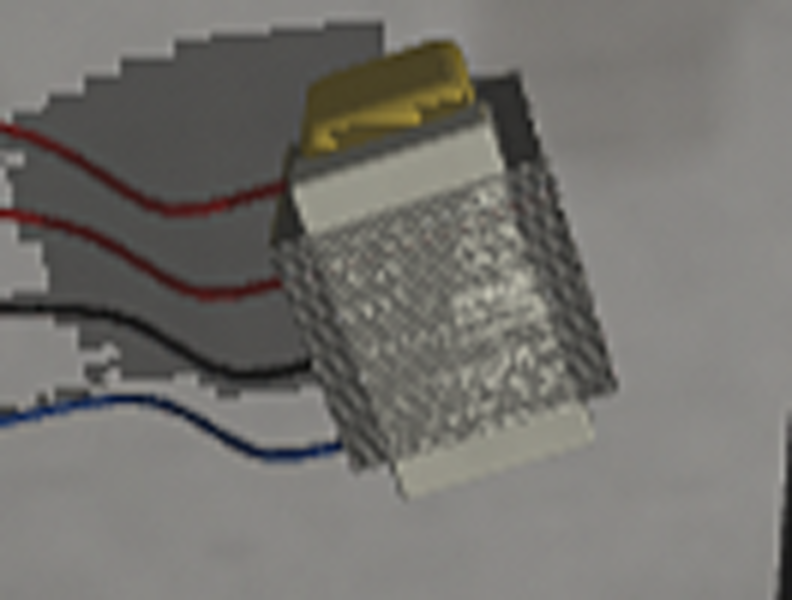

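The transformer is clear: core corners at about (272,243), (540,165), (617,390), (350,470), leads to the left (toward the robot), coil ends above and below. I'll compute the pose from those corners.

```bash
python3 - <<'E'
from h import *
p=load("w11")
c=np.array([[272,243],[540,165],[617,390],[350,470]])/6+[257,173]
for z in(34,40):
    W=ray(p,c,z);print(W.mean(0),np.linalg.norm(W[1]-W[0]),np.linalg.norm(W[2]-W[1]))
    ex=W[0]-W[1]+W[3]-W[2];ey=W[0]-W[3]+W[1]-W[2]
    print("x heading",np.arctan2(ex[1],ex[0]),"y heading",np.arctan2(ey[1],ey[0]))
W=ray(p,c,36).mean(0);go([*W,14],np.arctan2(ey[1],ey[0]))
# fuse box refine from w9,w10
E
cat > fz.py <<'E'
from fit import *
for t in("w9","w10","w2","w1","w3"):
    p=load(t);H,S,V=hsv(p);m=((H>90)&(H<115)&(S>35)&(S<140)&(V>50)).astype(np.uint8)
    uv=proj(p,[[426,163,21]])[0]
    if not(10<uv[0]<630 and 10<uv[1]<390):continue
    m=cv2.morphologyEx(m,cv2.MORPH_CLOSE,np.ones((25,25)))
    print(t,*fit(p,m,(426,163,.18),box(59,90,0,21)))
E
python3 fz.py
```

```text
[ 463.322 -224.921] 34.85102169544586 31.98872148984026
x heading -2.94030660976173 y heading 1.7819707733420354
[ 463.364 -222.53 ] 33.90884180422482 31.123922449026555
x heading -2.94030660976173 y heading 1.781970773342035
shift units (tool, before turning): [-0.266  0.196  2.455] cur yaw 1.4637901689618726 j6 -0.561939909315909 pos [ 456.794 -212.804  112.224]
turn units about tool z (mod 180): -2.2788007192381317  tilt 0.07963217703670109
shift after turn: [-0.311  0.101  2.456]
w9 [427.254 167.785   0.165] 0.7364174439407976
w10 [427.137 167.665   0.149] 0.7602845787236971
w2 [425.906 169.253   0.176] 0.630419265158915
w1 [426.48  168.319   0.147] 0.687116373266864
```

```bash
python3 -m crank '[[[0,0,0,0,0,-0.8,62],[0,0,0,0,0,-0.8,62],[0,0,0,0,0,-0.65,62],[-0.27,0.11,0.3,0,0,0,62],[0,0,0.8,0,0,0,62]]]' 40
python3 -m crank '[[[0,0,0.8,0,0,0,62],[0,0,0.55,0,0,0,62],[0,0,0,0,0,0,62],[0,0,0,0,0,0,25],[0,0,0,0,0,0,25]]]'
python3 -m crank '[[[0,0,0,0,0,0,25],[0,0,0,0,0,0,25],[0,0,-0.5,0,0,0,25],[0,0,-1,0,0,0,25],[0,0,-1,0,0,0,25]]]'
python3 - <<'E'
from fit import *
# blue tray refine
for t,q0 in(("w2",0),("w5",0),("w10",0),("top0",0)):
    p=load(t);H,S,V=hsv(p);m=(H>105)&(H<125)&(S>130)
    print(t,*fit(p,m,(623,2,-.149),box(118,149,0,13)))
    m=(H>18)&(H<38)&(S>120)&(V>40);print(t,'yel',*fit(p,m,(612,204,-.106),box(118,149,0,13)))
q=np.array([624,2]);a=-.149;c,s=np.cos(a),np.sin(a)
t=q+[[c,-s],[s,c]]@np.array([-22,-40.5]);print(t);go([*t,20],a+np.pi/2)
E
```

```text
t: 26.95
position: [465.3, -224.3, 69.3]
eef_rot: [0.631, 0.776, -0.0, 0.003]
force: [0.2, -0.7, -0.1]
grip_width: 62.1
grasp_force: 0.0
t: 27.58
position: [464.0, -223.1, 15.2]
eef_rot: [0.63, 0.776, 0.0, 0.001]
force: [-0.2, 0.7, 0.2]
grip_width: 43.8
grasp_force: 0.0
t: 28.2
position: [463.0, -222.4, 114.9]
eef_rot: [0.63, 0.776, 0.0, -0.001]
force: [1.0, -1.5, -2.2]
grip_width: 33.6
grasp_force: 40.0
w2 [625.167   3.576  -0.151] 0.9425678506287181
w2 yel [613.579 204.189  -0.105] 0.9700292301844254
w5 [624.631   2.296  -0.149] 0.987649451086715
w5 yel [611.983 203.448  -0.107] 0.7670748570111667
w10 [622.694   2.671  -0.154] 0.799710777375228
w10 yel [611.535 201.54   -0.105] 0.6839317334137061
top0 [623.256   1.08   -0.151] 0.9693168553482425
top0 yel [611.395 201.941  -0.102] 0.9811490286987619
[596.232 -34.785]
shift units (tool, before turning): [3.903 4.226 2.373] cur yaw 1.777851141275618 j6 -0.8832950159133167 pos [ 462.997 -222.397  114.887]
turn units about tool z (mod 180): 2.5500547681323558  tilt 0.07593289797545615
shift after turn: [5.133 2.598 2.372]
```

```bash
python3 -m crank '[[[0,0,0,0,0,0.9,25],[0,0,0,0,0,0.9,25],[0,0,0,0,0,0.77,25],[0.9,0.45,0,0,0,0,25],[1,0.5,0,0,0,0,25]]]'
python3 -m crank '[[[1,0.5,0,0,0,0,25],[1,0.5,0,0,0,0,25],[1,0.5,0,0,0,0,25],[0.23,0.15,0.5,0,0,0,25],[0,0,0.5,0,0,0,25]]]'
python3 -m crank '[[[0,0,0.3,0,0,0,25],[0,0,0,0,0,0,25],[0,0,0,0,0,0,25],[0,0,0,0,0,0,25],[0,0,0,0,0,0,25]]]'
python3 -c "
from h import *
go([596.2,-34.6,17.8],1.42)
shot('wrist','w12')"
```

```text
t: 28.82
position: [512.6, -152.7, 113.9]
eef_rot: [0.759, 0.651, -0.0, -0.0]
force: [0.7, -0.8, -1.7]
grip_width: 34.0
grasp_force: 40.0
t: 29.45
position: [597.3, -34.4, 73.0]
eef_rot: [0.758, 0.652, -0.0, -0.0]
force: [-0.7, -0.8, -2.5]
grip_width: 33.7
grasp_force: 40.0
t: 30.08
position: [597.3, -35.7, 62.6]
eef_rot: [0.759, 0.651, 0.0, 0.0]
force: [0.4, 0.1, -3.0]
grip_width: 33.8
grasp_force: 40.0
shift units (tool, before turning): [ 0.022 -0.033  1.12 ] cur yaw 1.4189179173107078 j6 -0.10341098137865824 pos [597.345 -35.68   62.592]
turn units about tool z (mod 180): -0.00774984639757547  tilt 0.04027882059158034
shift after turn: [ 0.022 -0.032  1.12 ]
```

```bash
python3 - <<'E'
from fit import *
p=load("w12");H,S,V=hsv(p);m=(H>15)&(H<38)&(S>100)
T=np.array([597.3,-35.7]);a=1.419-np.pi/2;c,s=np.cos(a),np.sin(a)
def P(x,y,z): return proj(p,[[T[0]+x*c-y*s,T[1]+x*s+y*c,z+48]])[0]
for z in(8,36): print(z,P(-14,26,z),P(14,26,z))
print("core top",P(-17,15.5,44),P(17,15.5,44))
u=int(P(0,26,36)[0])
ys,xs=np.where(m[120:300,u-40:u+40]);print(u,ys.min()+120,ys.max()+120,xs.min()+u-40,xs.max()+u-40)
for k in range(-16,17,8):
    col=np.where(m[120:300,u+k])[0]+120;print(k,col[:1],col[-1:],len(col))
E
```

```text
8 [291.419 208.141] [346.036 208.096]
36 [285.872 228.97 ] [351.442 228.909]
core top [277.437 260.036] [359.884 259.947]
318 206 231 295 344
-16 [207] [231] 25
-8 [206] [231] 26
0 [206] [231] 26
8 [206] [231] 26
16 [206] [231] 26
```

The transformer sits in the hand within about 1 mm of the expected pose. I set it down.

```bash
python3 -m crank '[[[0.02,-0.03,0.6,0,0,0,25],[0,0,0.4,0,0,0,25],[0,0,0.1,0,0,0,25],[0,0,0,0,0,0,25],[0,0,0,0,0,0,25]]]'
python3 -m crank '[[[0,0,0.02,0,0,0,25],[0,0,0,0,0,0,25],[0,0,0,0,0,0,46],[0,0,0,0,0,0,46],[0,0,-0.5,0,0,0,46]]]'
python3 -m crank '[[[0,0,-1,0,0,0,46],[0,0,-1,0,0,0,46],[0,0,-1,0,0,0,60],[0,0,-0.5,0,0,0,80],[0,0,0,0,0,0,80]]]'
python3 - <<'E'
from fit import *
p=shot("wrist","w13");H,S,V=hsv(p)
# where is the transformer: bright/yellow
T=np.array([596.2,-34.6]);print("pred coil end",proj(p,[[T[0]+26*.151,T[1]+26*.989,z] for z in(39,11)]),"core top ctr",proj(p,[[*T,47]]))
m=((H>15)&(H<38)&(S>100));u=int(proj(p,[[*T,39]])[0,0]);col=np.where(m[:,u])[0];print(u,col.min(),col.max(),len(col))
go([427,167.8,80],.16)
E
```

```text
t: 30.75
position: [596.5, -34.7, 18.5]
eef_rot: [0.759, 0.651, 0.0, 0.0]
force: [-0.9, -0.7, -2.4]
grip_width: 33.6
grasp_force: 40.0
t: 31.38
position: [595.4, -34.5, 36.4]
eef_rot: [0.759, 0.651, -0.001, -0.001]
force: [0.2, 0.4, -0.6]
grip_width: 46.0
grasp_force: 0.0
t: 32.0
position: [596.7, -34.7, 178.6]
eef_rot: [0.759, 0.651, 0.001, 0.001]
force: [0.1, 0.4, 0.0]
grip_width: 74.0
grasp_force: 0.0
pred coil end [[318.064 162.043]
 [318.088 157.114]] core top ctr [[318.11  191.648]]
318 0 381 19
shift units (tool, before turning): [ 4.364 -4.944  2.426] cur yaw 1.4190846081585693 j6 -0.10233410476116535 pos [596.092 -34.631 177.101]
turn units about tool z (mod 180): 9.01752926217113  tilt 0.017548208319529884
shift after turn: [-3.367 -5.67   2.428]
```

```bash
python3 - <<'E'
from fit import *
p=load("w10");W=ray(p,np.array([[152,104],[213,87],[250,188],[190,204]])/1.25,21);print(W,W.mean(0))
for t in("w1","w2","w10","w5","top0"):
    p=load(t);H,S,V=hsv(p);uv=proj(p,[[426,163,21]])[0].astype(int)
    print(t,uv,"HSV at lid",H[uv[1]-8:uv[1]+9:8,uv[0]-14].tolist(),S[uv[1]-8:uv[1]+9:8,uv[0]-14].tolist(),V[uv[1]-8:uv[1]+9:8,uv[0]-14].tolist())
    m=((H>88)&(H<125)&(S>45)).astype(np.uint8);m=cv2.morphologyEx(cv2.morphologyEx(m,cv2.MORPH_OPEN,np.ones((3,3))),cv2.MORPH_CLOSE,np.ones((15,15)))
    n,l,st,ct=cv2.connectedComponentsWithStats(m)
    i=l[uv[1],uv[0]]
    if i: print(st[i],*fit(p,l==i,(426,163,.18),box(59,90,0,21)))
E
```

```text
[[394.221 202.844]
 [445.28  209.984]
 [456.917 129.316]
 [403.16  121.398]] [424.895 165.885]
w1 [219 108] HSV at lid [97, 27, 28] [43, 19, 22] [124, 149, 150]
w2 [231 199] HSV at lid [96, 30, 90] [43, 17, 21] [120, 137, 122]
w10 [163 120] HSV at lid [97, 95, 96] [48, 44, 46] [134, 133, 132]
w5 [230  20] HSV at lid [97, 32, 30] [46, 19, 18] [145, 173, 173]
top0 [239 239] HSV at lid [98, 97, 98] [32, 33, 32] [161, 163, 160]
```

```bash
python3 - <<'E'
from fit import *
for t,th in(("w1",28),("w2",28),("w10",28),("w8",28),("top0",20)):
    p=load(t);H,S,V=hsv(p);uv=proj(p,[[426,163,21]])[0].astype(int)
    m=((H>85)&(H<125)&(S>th)).astype(np.uint8);m=cv2.morphologyEx(cv2.morphologyEx(m,cv2.MORPH_OPEN,np.ones((3,3))),cv2.MORPH_CLOSE,np.ones((15,15)))
    n,l,st,ct=cv2.connectedComponentsWithStats(m)
    i=l[uv[1],uv[0]]
    if i: print(t,st[i],*fit(p,l==i,(426,163,.18),box(59,90,0,21)))
E
```

```text
w2 [ 156  175  106   89 3938] [426.586 167.797   0.161] 0.6282034333629204
w8 [  94   84  131  136 6592] [427.201 167.801   0.143] 0.7300565089752962
top0 [ 184  225   77   91 2682] [425.005 166.343   0.151] 0.5651419826560109
```

```bash
python3 -m crank '[[[0.86,-0.98,0,0,0,0,80],[0.86,-0.98,0,0,0,0,80],[0.86,-0.98,0,0,0,0,76],[0.86,-0.98,0,0,0,0,76],[0.86,-1,0,0,0,0,76]]]'
python3 -m crank '[[[0,0,0,0,0,-0.7,74],[0,0,0.5,0,0,-0.7,74],[0,0,0.6,0,0,-0.7,74],[0,0,0,0,0,0,74],[0,0,0,0,0,0,74]]]'
cat > f2.py <<'E'
from fit import *
p=shot("wrist","w14");H,S,V=hsv(p);uv=proj(p,[[426,166,21]])[0].astype(int)
m=((H>85)&(H<125)&(S>28)).astype(np.uint8);m=cv2.morphologyEx(m,cv2.MORPH_OPEN,np.ones((5,5)))
n,l,st,ct=cv2.connectedComponentsWithStats(m);k=1+np.argmin(np.linalg.norm(ct[1:]-uv,axis=1)+1e3*(st[1:,4]<500))
b=(l==k).astype(np.uint8);cn=max(cv2.findContours(b,0,2)[0],key=cv2.contourArea);b[:]=0;cv2.fillPoly(b,[cn],1)
print(uv,st[k],cv2.minAreaRect(cn));q=fit(p,b>0,(426,166,.16),box(59,90,0,21));print(*q)
print("model hull",hull(p,q[0],box(59,90,0,21)).round(0).tolist())
print("mask poly",cv2.approxPolyDP(cn,4,True)[:,0].tolist())
go([q[0][0],q[0][1],11.5],q[0][2]+np.pi/2)
E
python3 f2.py
```

```text
t: 32.67
position: [425.8, 166.1, 176.0]
eef_rot: [0.759, 0.651, -0.001, -0.001]
force: [0.1, 0.4, -0.6]
grip_width: 75.8
grasp_force: 0.0
t: 33.3
position: [427.7, 165.1, 133.6]
eef_rot: [0.656, 0.755, -0.0, -0.0]
force: [0.0, 1.3, 0.0]
grip_width: 74.3
grasp_force: 0.0
[316 196] [ 282  145   70   98 5124] ((317.4151916503906, 193.44680786132812), (96.43502807617188, 68.94563293457031), 88.40885925292969)
[427.577 162.272   0.17 ] 0.9121779549644108
model hull [[352.0, 147.0], [352.0, 247.0], [287.0, 249.0], [280.0, 149.0], [283.0, 146.0], [350.0, 144.0]]
mask poly [[349, 145], [282, 149], [288, 242], [351, 240]]
shift units (tool, before turning): [-0.071 -0.02   3.058] cur yaw 1.7107543201790252 j6 -0.027963397219878547 pos [427.871 165.164 133.829]
turn units about tool z (mod 180): -0.21396540469167566  tilt 0.041809639862726615
shift after turn: [-0.07  -0.019  3.058]
```

```bash
python3 -m crank '[[[-0.03,-0.02,0.8,0,0,-0.2,74],[0,0,1,0,0,0,74],[0,0,0.9,0,0,0,74],[0,0,0.35,0,0,0,74],[0,0,0,0,0,0,74]]]' 20
python3 -m crank '[[[0,0,0,0,0,0,50],[0,0,0,0,0,0,50],[0,0,0,0,0,0,50],[0,0,0,0,0,0,50],[0,0,-0.5,0,0,0,50]]]'
python3 -m crank '[[[0,0,-1,0,0,0,50],[0,0,-1,0,0,0,50],[0,0,-0.5,0,0,0,50],[0,0,0,0,0,0,50],[0,0,0,0,0,0,50]]]'
python3 - <<'E'
from h import *
q=np.array([624,2.3]);a=-.151;c,s=np.cos(a),np.sin(a)
t=q+[[c,-s],[s,c]]@np.array([0,32.5]);print(t);go([*t,60],a)
E
```

```text
t: 33.98
position: [427.2, 163.9, 11.6]
eef_rot: [0.645, 0.764, -0.0, -0.0]
force: [0.7, -0.2, 1.0]
grip_width: 74.0
grasp_force: 0.0
t: 34.6
position: [426.5, 163.8, 31.4]
eef_rot: [0.645, 0.764, -0.001, -0.001]
force: [0.5, -0.9, -0.4]
grip_width: 57.6
grasp_force: 20.0
t: 35.22
position: [426.5, 163.8, 130.5]
eef_rot: [0.645, 0.764, -0.0, -0.0]
force: [-0.1, 0.4, -0.5]
grip_width: 57.7
grasp_force: 20.0
[628.889  34.43 ]
shift units (tool, before turning): [-4.041  4.445  1.757] cur yaw 1.740209825592631 j6 -0.06010084568000347 pos [426.476 163.802 130.519]
turn units about tool z (mod 180): -8.955207352483717  tilt 0.07588986438805535
shift after turn: [-5.489 -2.436  1.763]
```

```bash
python3 -m crank '[[[0,0,0,0,0,-1,50],[0,0,0,0,0,-1,50],[0,0,0,0,0,-1,50],[0,0,0,0,0,-1,50],[0,0,0,0,0,-1,50]]]'
python3 -m crank '[[[0,0,0,0,0,-1,50],[0,0,0,0,0,-1,50],[0,0,0,0,0,-1,50],[0,0,0,0,0,-0.96,50],[-0.8,-0.3,0,0,0,0,50]]]'
python3 -m crank '[[[-1,-0.4,0,0,0,0,50],[-1,-0.4,0,0,0,0,50],[-1,-0.4,0,0,0,0,50],[-1,-0.4,0,0,0,0,50],[-0.86,-0.43,0,0,0,0,50]]]'
python3 -m crank '[[[0,0,0.7,0,0,0,50],[0,0,0.8,0,0,0,50],[0,0,0.4,0,0,0,50],[0,0,0,0,0,0,50],[0,0,0,0,0,0,50]]]'
python3 - <<'E'
from fit import *
p=shot("wrist","w15");go([636.4,37.3,14.8],-.151)
# tray near rim check: blue mask corners vs model
V=np.array([[-59,74.5,13],[-59,-74.5,13]]);c,s=np.cos(-.151),np.sin(-.151)
W=np.c_[V[:,0]*c-V[:,1]*s+624,V[:,0]*s+V[:,1]*c+2.3,V[:,2]];P=proj(p,W);print("pred rim",P)
H,S,Vv=hsv(p);m=(H>105)&(H<125)&(S>130)
mid=P.mean(0)
for f in(.1,.3,.7,.9):
    q=P[0]*(1-f)+P[1]*f;col=np.where(m[:,int(q[0])])[0];print(q,col[col>q[1]-40][:1])
r=np.where(m[int(mid[1])+6])[0];print("row extents",r.min(),r.max())
E
```

```text
t: 35.85
position: [426.4, 163.8, 130.1]
eef_rot: [0.342, 0.94, -0.001, -0.001]
force: [0.8, 0.1, -0.7]
grip_width: 57.7
grasp_force: 20.0
t: 36.48
position: [455.7, 147.7, 130.2]
eef_rot: [0.073, 0.997, -0.0, -0.001]
force: [0.8, 0.7, -0.6]
grip_width: 57.5
grasp_force: 20.0
t: 37.1
position: [637.5, 37.0, 129.5]
eef_rot: [0.075, 0.997, 0.0, -0.001]
force: [-0.1, 0.0, -0.2]
grip_width: 57.8
grasp_force: 20.0
t: 37.72
position: [637.4, 37.8, 56.4]
eef_rot: [0.075, 0.997, -0.0, 0.001]
force: [-0.2, -0.1, -0.1]
grip_width: 57.8
grasp_force: 20.0
shift units (tool, before turning): [ 0.027 -0.016  1.044] cur yaw 2.991340037612031 j6 -1.5444847662735022 pos [637.462  37.787  56.555]
turn units about tool z (mod 180): 0.005352743768715899  tilt 0.11524652190476642
shift after turn: [ 0.024 -0.016  1.044]
pred rim [[381.737 119.286]
 [126.949 119.167]]
[356.258 119.274] [116]
[305.3  119.25] [116]
[203.386 119.202] [121]
[152.428 119.178] [116]
row extents 127 384
```

```bash
python3 -m crank '[[[0.06,-0.02,0.5,0,0,0,50],[0,0,0.4,0,0,0,50],[0,0,0.12,0,0,0,50],[0,0,0.02,0,0,0,50],[0,0,0,0,0,0,50]]]'
python3 -m crank '[[[0,0,0,0,0,0,63],[0,0,0,0,0,0,63],[0,0,0,0,0,0,63],[0,0,-0.5,0,0,0,63],[0,0,-1,0,0,0,63]]]'
python3 -m crank '[[[0,0,-1,0,0,0,70],[0,0,-1,0,0,0,80],[0.5,0,-1,0,0,0,80],[1,0,-0.5,0,0,0,80],[1,0,0,0,0,0,80]]]'
python3 -m crank '[[[1,0,-0.3,0,0,0,80],[1,0,-0.3,0,0,0,80],[0,0,0,0,0,0,80],[0,0,0,0,0,0,80],[0,0,0,0,0,0,80]]]'
cat > f3.py <<'E'
from fit import *
pw=shot("wrist","w16");pt=shot("top","top1")
print(ctrl.read_state()["position"])
c,s=np.cos(-.151),np.sin(-.151)
for n,p in(("wrist",pw),("top",pt)):
    H,S,V=hsv(p);uv=proj(p,[[635,37,24]])[0].astype(int);print(n,uv)
    m=((H>85)&(H<112)&(S>20)&(S<110)&(V>70)).astype(np.uint8)
    n_,l,st,ct=cv2.connectedComponentsWithStats(m)
    k=[i for i in range(1,n_) if st[i,4]>200 and np.linalg.norm(ct[i]-uv)<40]
    if not k: print("none");continue
    b=np.isin(l,k).astype(np.uint8);b=cv2.morphologyEx(b,cv2.MORPH_CLOSE,np.ones((15,15)))
    q,sc=fit(p,b>0,(635,37,-.151-np.pi/2),box(59,90,17,24));print("fuse",q,sc)
    d=q[:2]-[623.5,2.3];print("in tray frame",[d[0]*c+d[1]*s,-d[0]*s+d[1]*c],"rel yaw",q[2]+np.pi/2+.151)
    d0=load("top0")
a,b=d0["color"].astype(int),pt["color"].astype(int)
for nm,x,y in(("film",500,247),("term",584,-108)):
    u,v=proj(pt,[[x,y,14]])[0].astype(int);w=26
    print(nm,"changed px",(abs(a-b)[v-w:v+w,u-w:u+w].sum(2)>90).sum())
E
python3 f3.py
```

```text
t: 38.4
position: [634.4, 37.4, 15.3]
eef_rot: [0.075, 0.997, -0.0, -0.0]
force: [-7.9, -0.3, 8.9]
grip_width: 57.6
grasp_force: 20.0
t: 39.02
position: [633.8, 37.4, 74.4]
eef_rot: [0.075, 0.997, 0.0, -0.001]
force: [0.1, -0.7, 1.3]
grip_width: 63.2
grasp_force: 0.0
t: 39.65
position: [534.9, 52.5, 216.7]
eef_rot: [0.075, 0.997, -0.0, 0.002]
force: [0.6, -0.4, -0.8]
grip_width: 79.7
grasp_force: 0.0
t: 40.28
position: [457.0, 64.1, 237.5]
eef_rot: [0.075, 0.997, -0.0, -0.0]
force: [-0.5, 0.7, -0.8]
grip_width: 79.9
grasp_force: 0.0
[456.833  64.141 237.367]
wrist [318 303]
fuse [640.321  37.915  -1.723] 0.3898849281679908
in tray frame [np.float64(11.271899443307847), np.float64(37.74000855528286)] rel yaw -0.0008173108107858706
top [299 148]
fuse [668.014  31.241  -1.731] 0.568369917236416
in tray frame [np.float64(39.65412517184595), np.float64(35.307950673321855)] rel yaw -0.008888951115572336
film changed px 739
term changed px 216
```

```bash
python3 -m crank '[[[-1,0,0,0,0,0,80],[-1,0,0,0,0,0,80],[-1,0,0,0,0,0,80],[-0.9,0,0,0,0,0,80],[0,0,0,0,0,0,80]]]'
python3 - <<'E'
from fit import *
p=shot("wrist","w17");print(ctrl.read_state()["position"])
H,S,V=hsv(p);uv=proj(p,[[633,37,24]])[0].astype(int);print(uv)
print("at lid",H[uv[1],uv[0]-20:uv[0]+21:8],S[uv[1],uv[0]-20:uv[0]+21:8],V[uv[1],uv[0]-20:uv[0]+21:8])
tr=(H>105)&(H<125)&(S>130)
m=((H>85)&(H<112)&(S>20)&(S<128)&(V>50)).astype(np.uint8);m=cv2.morphologyEx(m,cv2.MORPH_OPEN,np.ones((3,3)))
n_,l,st,ct=cv2.connectedComponentsWithStats(m);k=1+np.argmax([s[4]*(np.linalg.norm(c-uv)<40) for s,c in zip(st[1:],ct[1:])])
cn=max(cv2.findContours((l==k).astype(np.uint8),0,2)[0],key=cv2.contourArea);r=cv2.minAreaRect(cn);print(st[k],r)
P=cv2.boxPoints(r);
for z in(21,24,30):
    W=ray(p,P,z);c,s=np.cos(-.151),np.sin(-.151);d=W-[623.5,2.3];print(z,(d@np.array([[c,-s],[s,c]])).round(1).tolist())
print(cv2.approxPolyDP(cn,3,True)[:,0].tolist())
b=np.zeros(m.shape,np.uint8);cv2.fillPoly(b,[cn],1);print(fit(p,b>0,(634,37,-1.72),box(57,85,3,24)))
q,sc=fit(p,tr|(b>0),(623.5,2.3,-.151),box(118,149,0,13));print("tray",q,sc)
E
```

```text
t: 41.0
position: [611.9, 40.4, 236.0]
eef_rot: [0.075, 0.997, 0.0, -0.001]
force: [-0.1, -0.3, 0.3]
grip_width: 80.2
grasp_force: 0.0
[610.895  40.757 236.484]
[318 189]
at lid [98 98 30 30 98 97] [48 47 18 17 48 42] [134 135 159 162 134 133]
[ 295  155   51   70 2707] ((319.9999694824219, 189.49996948242188), (49.99999237060547, 68.99998474121094), -0.0)
21 [[48.8, 6.7], [-36.5, 8.7], [-36.5, 66.5], [48.9, 68.5]]
24 [[47.7, 7.0], [-37.0, 8.9], [-37.0, 66.2], [47.7, 68.2]]
30 [[45.3, 7.5], [-37.9, 9.4], [-37.9, 65.7], [45.4, 67.7]]
[[295, 155], [297, 224], [344, 224], [345, 156]]
(array([637.097,  38.126,  -1.711]), np.float64(0.9573016944335903))
tray [625.246   3.154  -0.152] 0.7708199567497599
```

```bash
python3 -m crank '[[[-0.5,0,1,0,0,0,86],[0,0,1,0,0,0,86],[0,0,0.9,0,0,0,86],[0,0,0,0,0,0,86],[0,0,0,0,0,0,86]]]'
cat > f4.py <<'E'
from fit import *
p=shot("wrist","w18");print(ctrl.read_state()["position"])
H,S,V=hsv(p);uv=proj(p,[[634,37,24]])[0].astype(int);print(uv)
m=((H>85)&(H<112)&(S>20)&(S<128)&(V>50)).astype(np.uint8);m=cv2.morphologyEx(m,cv2.MORPH_OPEN,np.ones((3,3)))
n_,l,st,ct=cv2.connectedComponentsWithStats(m);k=1+np.argmax([s[4]*(np.linalg.norm(c-uv)<40) for s,c in zip(st[1:],ct[1:])])
print(st[k]);y0,h=st[k][1],st[k][3]
c,s=np.cos(-.151),np.sin(-.151)
for y in np.linspace(y0+2,y0+h-3,8).astype(int):
    x=np.where(l[y]==k)[0];W=ray(p,[[x.min(),y],[x.max()+1,y]],24);d=(W-[623.5,2.3])@np.array([[c,-s],[s,c]]);print(y,x.min(),x.max(),"tray",d.round(1).tolist(),"width",round(np.linalg.norm(W[1]-W[0]),1))
yy=np.where(l[:,uv[0]-25]==k)[0];print("ends",yy.min(),yy.max());W=ray(p,[[uv[0]-25,yy.min()],[uv[0]-25,yy.max()+1]],24);print((W-[623.5,2.3])@np.array([[c,-s],[s,c]]))
col=uv[0];print("past far end HSV",[(int(r),int(H[r,col]),int(S[r,col]),int(V[r,col])) for r in range(y0+h-6,y0+h+24,3)])
E
python3 f4.py
```

```text
t: 41.68
position: [630.9, 38.0, 123.7]
eef_rot: [0.075, 0.997, -0.0, 0.001]
force: [0.4, -1.1, 0.2]
grip_width: 86.1
grasp_force: 0.0
[631.044  37.957 123.98 ]
[317 203]
[ 283  153   74   99 5518]
155 283 356 tray [[-35.0, 8.8], [-35.0, 66.9]] width 58.1
168 284 354 tray [[-24.6, 9.2], [-24.6, 65.7]] width 56.5
181 284 355 tray [[-14.0, 8.8], [-14.0, 66.8]] width 58.0
195 285 354 tray [[-2.2, 9.3], [-2.3, 66.4]] width 57.2
208 285 354 tray [[9.0, 8.9], [9.0, 66.8]] width 57.9
222 286 353 tray [[21.4, 9.3], [21.4, 66.4]] width 57.1
235 286 353 tray [[33.2, 9.0], [33.2, 66.8]] width 57.8
249 286 353 tray [[46.3, 8.6], [46.3, 67.2]] width 58.7
ends 153 251
[[-36.561  15.862]
 [ 49.155  13.66 ]]
past far end HSV [(246, 98, 46, 140), (249, 97, 40, 145), (252, 112, 142, 70), (255, 110, 171, 142), (258, 110, 54, 122), (261, 23, 6, 158), (264, 15, 6, 157), (267, 20, 5, 157), (270, 18, 8, 157), (273, 30, 7, 156)]
```

```bash
python3 -m crank '[[[0,0,-1,0,0,0,86],[0.5,0,-1,0,0,0,86],[1,0,-1,0,0,0,86],[1,0,0,0,0,0,86],[1,0,0,0,0,0,86]]]'
python3 -m crank '[[[1,0,0,0,0,0,86],[1,0,0,0,0,0,86],[1,0,0,0,0,0,86],[0,0,0,0,0,0,86],[0,0,0,0,0,0,86]]]'
python3 - <<'E'
from fit import *
a=load("top0");b=shot("top","top2");shot("scene","scene2")
print(ctrl.read_state()["position"])
for t,d in((("top0","top2")),("scene0","scene2")):pass
for A,B in((a,b),(load("scene0"),load("scene2"))):
    D=abs(A["color"].astype(int)-B["color"].astype(int)).sum(2)
    for nm,x,y,z in(("film",500,247,10),("term",584,-108,10),("green1",490,85,51),("pink",490,5,51),("heatsink",594,237,40),("cap",586,166,51),("trafo",596,-34,40),("fuse",634,37,24)):
        u,v=proj(B,[[x,y,z]])[0].astype(int);w=12;print(nm,(u,v),"changed",(D[v-w:v+w,u-w:u+w]>90).sum(),"of 576 mean",B["color"][v-4:v+5,u-4:u+5].mean((0,1)).round())
E
```

```text
t: 42.35
position: [491.0, 59.1, 243.8]
eef_rot: [0.075, 0.997, -0.0, 0.002]
force: [0.2, 1.6, 0.0]
grip_width: 85.9
grasp_force: 0.0
t: 42.98
position: [374.1, 76.8, 242.9]
eef_rot: [0.075, 0.997, -0.0, 0.001]
force: [0.1, -0.4, 0.2]
grip_width: 85.9
grasp_force: 0.0
[374.148  76.714 242.187]
film (np.int64(204), np.int64(205)) changed 55 of 576 mean [181. 165.  85.]
term (np.int64(362), np.int64(173)) changed 0 of 576 mean [151. 148. 142.]
green1 (np.int64(275), np.int64(209)) changed 0 of 576 mean [ 58. 114.  69.]
pink (np.int64(312), np.int64(210)) changed 5 of 576 mean [162. 107. 123.]
heatsink (np.int64(208), np.int64(161)) changed 556 of 576 mean [59. 58. 57.]
cap (np.int64(239), np.int64(164)) changed 269 of 576 mean [184. 181. 178.]
trafo (np.int64(331), np.int64(164)) changed 441 of 576 mean [151. 147. 139.]
fuse (np.int64(299), np.int64(148)) changed 558 of 576 mean [168. 167. 160.]
film (np.int64(250), np.int64(276)) changed 62 of 576 mean [180. 159.  72.]
term (np.int64(312), np.int64(155)) changed 8 of 576 mean [131. 127. 123.]
green1 (np.int64(301), np.int64(208)) changed 9 of 576 mean [ 68. 117.  77.]
pink (np.int64(321), np.int64(184)) changed 1 of 576 mean [183. 128. 143.]
heatsink (np.int64(211), np.int64(242)) changed 536 of 576 mean [52. 51. 50.]
cap (np.int64(237), np.int64(216)) changed 299 of 576 mean [183. 180. 178.]
trafo (np.int64(290), np.int64(161)) changed 331 of 576 mean [140. 135. 128.]
fuse (np.int64(259), np.int64(179)) changed 520 of 576 mean [167. 167. 161.]
```

```bash
python3 - <<'E'
from fit import *
for t,(u,v) in(("top0",(204,205)),("top2",(204,205)),("scene0",(250,276)),("scene2",(250,276))):
    H,S,V=hsv(load(t));m=((H>18)&(H<38)&(S>100))[v-14:v+14,u-14:u+14].astype(np.uint8)
    y,x=np.where(m);print(t,len(x),x.mean(),y.mean(),cv2.minAreaRect(np.c_[x,y].astype(np.float32)))
p=load("w17");H,S,V=hsv(p)
E
```

```text
top0 104 14.740384615384615 15.163461538461538 ((14.62328815460205, 15.171233177185059), (14.630145072937012, 7.139510154724121), 20.556045532226562)
top2 104 14.634615384615385 15.134615384615385 ((14.649999618530273, 15.049999237060547), (14.546475410461426, 7.273237705230713), 18.43494987487793)
scene0 167 14.682634730538922 15.544910179640718 ((14.798657417297363, 15.640939712524414), (9.503089904785156, 18.268871307373047), 55.00797653198242)
scene2 165 14.684848484848485 15.472727272727273 ((14.70469856262207, 15.506711959838867), (9.175397872924805, 18.268871307373047), 55.00798034667969)
```

The film capacitor has not moved (the pixel changes there were the arm's shadow), and all parts are placed.

```bash
python3 -c "
from station import ctrl
print(ctrl.job_done())"
```

```text
the job is handed in; nothing more can be done
None
```

I made up both kits in the order asked and handed the job in at about 43 s of the 115 s; the film capacitor and terminal strip were not moved, and the last part placed, the fuse box, was checked only by measurement because my picture views had run out.

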